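# Power-cut tealights at the bedside

## Task

Get the bedside ready for tonight's power cut: make up the brass thali to exactly five tealights, counting those already on it and taking more from the chest's drawer, all lying flat with wicks up. Turn the steel tumbler mouth-down on the stool top beside the thali as a lamp stand and set one more tealight in the middle of its upturned base. Leave the spare tealights in the drawer, push the drawer fully shut, and leave the torch, bottle and bangles where they are.

Things in the scene. Friction and masses are not known exactly. Their poses are not given: they have to be found in the camera images.
- tealight1: a tealight: round aluminium cup of white wax, 38 mm across, 16 mm high, 15 g, a 6 mm black wick standing in its middle (look only). Origin at the centre of its underside, z axis up through the wick. Nine exist, all alike; some are absent (None). At the start some lie on the thali, the others in the closed drawer
- tealight2: a tealight: round aluminium cup of white wax, 38 mm across, 16 mm high, 15 g, a 6 mm black wick standing in its middle (look only). Origin at the centre of its underside, z axis up through the wick. Nine exist, all alike; some are absent (None). At the start some lie on the thali, the others in the closed drawer
- tealight3: a tealight: round aluminium cup of white wax, 38 mm across, 16 mm high, 15 g, a 6 mm black wick standing in its middle (look only). Origin at the centre of its underside, z axis up through the wick. Nine exist, all alike; some are absent (None). At the start some lie on the thali, the others in the closed drawer
- tealight4: a tealight: round aluminium cup of white wax, 38 mm across, 16 mm high, 15 g, a 6 mm black wick standing in its middle (look only). Origin at the centre of its underside, z axis up through the wick. Nine exist, all alike; some are absent (None). At the start some lie on the thali, the others in the closed drawer
- tealight5: a tealight: round aluminium cup of white wax, 38 mm across, 16 mm high, 15 g, a 6 mm black wick standing in its middle (look only). Origin at the centre of its underside, z axis up through the wick. Nine exist, all alike; some are absent (None). At the start some lie on the thali, the others in the closed drawer
- tealight6: a tealight: round aluminium cup of white wax, 38 mm across, 16 mm high, 15 g, a 6 mm black wick standing in its middle (look only). Origin at the centre of its underside, z axis up through the wick. Nine exist, all alike; some are absent (None). At the start some lie on the thali, the others in the closed drawer
- tealight7: a tealight: round aluminium cup of white wax, 38 mm across, 16 mm high, 15 g, a 6 mm black wick standing in its middle (look only). Origin at the centre of its underside, z axis up through the wick. Nine exist, all alike; some are absent (None). At the start some lie on the thali, the others in the closed drawer
- tealight8: a tealight: round aluminium cup of white wax, 38 mm across, 16 mm high, 15 g, a 6 mm black wick standing in its middle (look only). Origin at the centre of its underside, z axis up through the wick. Nine exist, all alike; some are absent (None). At the start some lie on the thali, the others in the closed drawer
- tealight9: a tealight: round aluminium cup of white wax, 38 mm across, 16 mm high, 15 g, a 6 mm black wick standing in its middle (look only). Origin at the centre of its underside, z axis up through the wick. Nine exist, all alike; some are absent (None). At the start some lie on the thali, the others in the closed drawer
- tumbler: a plain round steel tumbler, loose, about 100 g, 70 mm high, 60 mm outside diameter at its flat base widening to 66 mm at the mouth, wall 2.5 mm. Origin at the centre of the outer base, z axis from the base to the mouth. It starts mouth-up; mouth-down its flat outer base, 60 mm across, is the top, 70 mm up. Its sides are slightly faceted, so laid on its side it stays where it is put
- tumbler_mouth (a point): centre of the tumbler's mouth, in the plane of its rim, 70 mm from its origin along its z axis
- thali: a round brass thali (plate) with a low flared rim, fixed to the stool top: 240 mm across the rim, rim 16 mm high, flat floor 4 mm above the stool top and 216 mm across. Origin at the centre of its underside, on the stool top (z = 0), z up
- chest_drawer0 (a joint): how far the drawer is pulled out, m: 0 fully shut, 0.15 fully open; it starts shut or up to 10 mm ajar. It slides with about 1 N of friction and stays where it is left
- chest_drawer0_handle (a point): middle of the drawer's handle, a level steel bar 120 mm long parallel to the drawer front, 11 mm thick, 35 mm in front of it, about 47 mm above the stool top and 38 mm below the chest's top. Axes as for drawer_floor
- drawer_floor (a point): centre of the drawer's inner floor, 22 mm above the stool top, moving with the drawer; x points into the chest (it opens along -x), y left seen from the robot, z up. Inside: 175 mm along x, 238 mm along y, 41 mm deep. The chest is a fixed wooden box 280 mm wide, 85 mm high; with the drawer out by d (m), what lies at x below d - 0.10 is clear of its top
- torch: bystander: black plastic torch with a sliding thumb switch, lying down, 180 mm long, up to 54 mm high; origin under its middle
- bottle: bystander: empty white plastic bottle with a twist cap, 64 mm across, 155 mm high; origin at the centre of its underside
- bangles: bystander: stack of seven glass bangles, 67 mm across, 42 mm high; origin at the centre of its underside

How it is judged (in metres and radians):
On the way, in this order (a step that is already met when the one before it is completed fails the run):
1. the drawer is pulled open (value of joint chest_drawer0 above 0.07 m), for 0.2 s.
2. exactly five tealights lie on the thali, the tumbler stands mouth-down on the stool top and one more tealight stands on it (angle between tumbler's own z axis and vertical above 3 rad and height (world z) of tumbler_mouth below 0.008 m and horizontal distance between tumbler and thali above 0.148 m and distance between any of tealight1, tealight2, tealight3, tealight4, tealight5, tealight6, tealight7, tealight8, tealight9 and tumbler below 0.016 m and contact force between thali and anything else between 0.662175 and 0.809325 N), for 0.3 s.
At the end, for the whole second after the job is handed in: Exactly 5 tealights flat, wick up, on the thali floor (centres within 98 mm of its centre); tumbler mouth-down on the stool top, over 148 mm from the thali centre, 1 tealight level on its base within 16 mm of the middle; the rest in the drawer, shut to 8 mm; all at rest (all of step 2 and ((horizontal distance between tealight1 and thali below 0.098 m and height (world z) of tealight1 below 0.01 m and angle between tealight1's own z axis and vertical below 0.2 rad) or (distance between tealight1 and tumbler below 0.016 m and angle between tealight1's own z axis and vertical below 0.2 rad) or (horizontal distance between tealight1 and drawer_floor below 0.15 m and z of tealight1 in the frame of drawer_floor between -0.006 and 0.042 m)) and ((horizontal distance between tealight2 and thali below 0.098 m and height (world z) of tealight2 below 0.01 m and angle between tealight2's own z axis and vertical below 0.2 rad) or (distance between tealight2 and tumbler below 0.016 m and angle between tealight2's own z axis and vertical below 0.2 rad) or (horizontal distance between tealight2 and drawer_floor below 0.15 m and z of tealight2 in the frame of drawer_floor between -0.006 and 0.042 m)) and ((horizontal distance between tealight3 and thali below 0.098 m and height (world z) of tealight3 below 0.01 m and angle between tealight3's own z axis and vertical below 0.2 rad) or (distance between tealight3 and tumbler below 0.016 m and angle between tealight3's own z axis and vertical below 0.2 rad) or (horizontal distance between tealight3 and drawer_floor below 0.15 m and z of tealight3 in the frame of drawer_floor between -0.006 and 0.042 m)) and ((horizontal distance between tealight4 and thali below 0.098 m and height (world z) of tealight4 below 0.01 m and angle between tealight4's own z axis and vertical below 0.2 rad) or (distance between tealight4 and tumbler below 0.016 m and angle between tealight4's own z axis and vertical below 0.2 rad) or (horizontal distance between tealight4 and drawer_floor below 0.15 m and z of tealight4 in the frame of drawer_floor between -0.006 and 0.042 m)) and ((horizontal distance between tealight5 and thali below 0.098 m and height (world z) of tealight5 below 0.01 m and angle between tealight5's own z axis and vertical below 0.2 rad) or (distance between tealight5 and tumbler below 0.016 m and angle between tealight5's own z axis and vertical below 0.2 rad) or (horizontal distance between tealight5 and drawer_floor below 0.15 m and z of tealight5 in the frame of drawer_floor between -0.006 and 0.042 m)) and ((horizontal distance between tealight6 and thali below 0.098 m and height (world z) of tealight6 below 0.01 m and angle between tealight6's own z axis and vertical below 0.2 rad) or (distance between tealight6 and tumbler below 0.016 m and angle between tealight6's own z axis and vertical below 0.2 rad) or (horizontal distance between tealight6 and drawer_floor below 0.15 m and z of tealight6 in the frame of drawer_floor between -0.006 and 0.042 m)) and ((horizontal distance between tealight7 and thali below 0.098 m and height (world z) of tealight7 below 0.01 m and angle between tealight7's own z axis and vertical below 0.2 rad) or (distance between tealight7 and tumbler below 0.016 m and angle between tealight7's own z axis and vertical below 0.2 rad) or (horizontal distance between tealight7 and drawer_floor below 0.15 m and z of tealight7 in the frame of drawer_floor between -0.006 and 0.042 m)) and ((horizontal distance between tealight8 and thali below 0.098 m and height (world z) of tealight8 below 0.01 m and angle between tealight8's own z axis and vertical below 0.2 rad) or (distance between tealight8 and tumbler below 0.016 m and angle between tealight8's own z axis and vertical below 0.2 rad) or (horizontal distance between tealight8 and drawer_floor below 0.15 m and z of tealight8 in the frame of drawer_floor between -0.006 and 0.042 m)) and ((horizontal distance between tealight9 and thali below 0.098 m and height (world z) of tealight9 below 0.01 m and angle between tealight9's own z axis and vertical below 0.2 rad) or (distance between tealight9 and tumbler below 0.016 m and angle between tealight9's own z axis and vertical below 0.2 rad) or (horizontal distance between tealight9 and drawer_floor below 0.15 m and z of tealight9 in the frame of drawer_floor between -0.006 and 0.042 m)) and value of joint chest_drawer0 below 0.008 m and linear speed of tumbler below 0.02 m/s); the robot touches nothing.
It fails at once if the torch is moved or knocked over (distance of torch from where it was at the start of the episode above 0.03 m or angle between torch's own z axis and vertical above 0.5 rad).
It fails at once if the bottle is moved or knocked over (distance of bottle from where it was at the start of the episode above 0.03 m or angle between bottle's own z axis and vertical above 0.5 rad).
It fails at once if the bangles is moved or knocked over (distance of bangles from where it was at the start of the episode above 0.03 m or angle between bangles's own z axis and vertical above 0.5 rad).
Of tealight1, tealight2, tealight3 only 1 to 3 are there at a start; the rules pass over those that are not, and their reading is None.
At some moment in a run one of tumbler, tealight5, tealight8 may be knocked a few centimetres aside while the robot is not near it.
Once in a run the grip may slacken for a moment while it holds something.
It also fails if it takes over 210 s, if anything falls off the work surface, if the arm or the gripper's body presses on something with over 40 N, if the wrist force passes 120 N, or if a joint passes its speed limit or range.

## Robot

A 6-joint arm with a two-finger parallel gripper is mounted at the origin on the work surface. World frame = base frame: x ahead of the robot, y to its left, z up, the work surface at z = 0. Lengths are in m, angles in degrees, forces in N, time in s.
With the tool pointing down it reaches from about 0.25 to 0.775 m from the base axis. Payload 4 kg.
Tool frame: the origin (TCP) lies on the front face of the gripper's body, between the roots of the fingers; the fingertips stand 97 mm ahead of it and the grasp point (between the pads) lies 78 mm ahead of it; z points along the fingers, y is the line along which they close (so a half turn about z gives the same grasp; the last joint's range is limited). The gripper opens to 94 mm and grips with 3 to 60 N. Pads are 16 mm wide; open, the fingers measure 119 mm over their backs; the gripper's body (75 mm by 177 mm) begins 78 mm behind the grasp point.
Start: joints at [-73.402, 4.996, 78.535, -0, 96.463, -5.907], TCP at [0.211, -0.508, 0.303] pointing down, gripper open.
Joint ranges: [-177.83, 177.83], [-43.37, 116.18], [15.69, 146.23], [-61.86, 241.86], [9.47, 152.12], [-147.06, 147.06]. Speed limits (degrees/s): [159.86, 159.86, 180, 180, 180, 180].

## Interface

Orientations are given as [roll, pitch, yaw] about the fixed x, y, z axes, in that order (R = Rz(yaw) Ry(pitch) Rx(roll)).
In Python, from cell import r gives the robot as it stands.
- The arm moves only by the tool play_rows, never from a script. Its argument "steps" is a list of rows, each an object of numbers: "tx", "ty", "tz": the shift along the tool's x, y, z in mm; "wx", "wy", "wz": the turn, a rotation vector about the tool's x, y, z in degrees; "hand": the finger opening in mm, from 0 to 94. In form: [{"tx": .., "ty": .., "tz": .., "wx": .., "wy": .., "wz": .., "hand": ..}, ...]. A call has exactly 8 rows; each row shifts and turns the commanded pose from where the row before left it, along the tool's axes as they then stand; what a row does not reach is not made up. A row lasts 1/8 s, in which the tool goes at most 62.5 mm and 10.7 degrees, less where a joint would pass 70% of its speed; a pose out of reach is approached as far as the arm can. A call with a gripper value outside its range is refused whole. The fingers move at their own pace and stop on an object; "grip_force" is the grip in N (left out, the last holds). Time passes only in rows, so rows that do not move let the fingers close, or fill a call up. It gives the time, the measured TCP pose, the force, the opening and the grip force at its end, in the units of the state.
- r.observe(): the state, without advancing time (a new reading comes with each control period).
- r.camera(name): name is "scene" or "top" or "wrist"; returns a dict with "img" (420x560x3 uint8, red, green, blue), "fx", "fy", "cx", "cy" (pixels), "rvec" (rotation vector, rad) and "tvec" (3), from world to camera coordinates, as OpenCV has them; the wrist camera has in their place "mount" (4x4, takes a point from camera to tool coordinates, whose origin is the TCP and whose axes are the flange's). Camera axes: x right, y down, z forward; pixel columns grow to the right and rows downward; lengths in m; the calibration is good to about 2 mm. A picture is of the moment at which its call begins: read the wrist's pose just before it. There is no depth.
- r.finish_job(): hands the job in; it is judged then, once.
The state is a dict: "clock": time; "joint_pos": joint angles; "qd": joint speeds; "tau": joint torques, N m; "position": TCP position; "ee_rot": TCP orientation; "contact_force": force on the tool from outside, world axes, zero at the start; "torque": the same for the moment, N m; "width": finger opening in m; "finger_force": force on a finger pad.
Only numpy, scipy, OpenCV 4.12 (cv2) and the standard library are available. Lean on these libraries where they do the work, as an engineer would, in place of code of your own. Each camera call takes 0.05 s, during which the arm holds its last target. There are 200 camera calls.

## Working session

There is one attempt and no reset: what is moved stays moved. The work goes in short steps, Python scripts to look and compute and a tool call to move; the robot and the scene stay as the last step left them, time stands still between calls to the robot, and variables do not carry over. Pictures are saved under pics/ and viewed, at most 14 in all, crops included, and the job is handed in when it is done.

Besides the shell and the picture viewer there is one more tool, called after ">>>" as name(argument=value, ...), one argument or row to a line, values as JSON. play_rows: Moves the arm, as the interface text tells. Its arguments: {"type":"object","properties":{"steps":{"type":"array"},"grip_force":{"type":"number"}},"required":["steps"]}

```bash
ls; mkdir -p pics; cat > h.py <<'E'
import numpy as np, cv2
from cell import r
from scipy.spatial.transform import Rotation as R
def cam(n):
    s=r.observe(); c=r.camera(n)
    K=np.array([[c['fx'],0,c['cx']],[0,c['fy'],c['cy']],[0,0,1.]])
    if n=='wrist':
        M=np.array(c['mount']); T=np.eye(4); T[:3,:3]=R.from_euler('xyz',s['ee_rot'],degrees=True).as_matrix(); T[:3,3]=s['position']
        W=T@M; Rw=W[:3,:3]; o=W[:3,3]
    else:
        Rc=cv2.Rodrigues(np.array(c['rvec'],float))[0]; Rw=Rc.T; o=-Rc.T@np.array(c['tvec'],float).ravel()
    return c['img'],K,Rw,o
def ray(C,u,v,z):
    _,K,Rw,o=C; d=Rw@np.linalg.inv(K)@np.array([u,v,1.]); return o+d*(z-o[2])/d[2]
def proj(C,p):
    _,K,Rw,o=C; q=K@(Rw.T@(np.array(p)-o)); return q[:2]/q[2]
def save(C,n,s=1.4): cv2.imwrite('pics/'+n,cv2.resize(C[0][:,:,::-1],None,fx=s,fy=s))
E
python3 - <<'E'
from h import *
print(r.observe())
for n in('scene','top'):
    C=cam(n); save(C,n+'0.png'); print(n,C[3],C[1][0])
E
```

```text
pics
{'clock': 0.0, 'joint_pos': array([-7.34013056e+01,  5.04012484e+00,  7.86227322e+01, -5.46468934e-04,
        9.64633137e+01, -5.90692397e+00]), 'qd': array([ 0.0453683 ,  0.0619373 ,  0.00408301,  0.00790095, -0.03341329,
       -0.0384759 ]), 'tau': array([-1.38674986e-03, -3.40185070e+01, -3.02429223e+01,  7.17113237e-02,
        3.29394685e-02, -1.72492555e-04]), 'position': array([ 0.21042708, -0.50779765,  0.30151208]), 'ee_rot': array([-1.79874443e+02, -1.24443115e-02,  2.25055439e+01]), 'contact_force': array([-0.37012307,  0.31102737,  0.31485021]), 'torque': array([ 0.02171802, -0.06691061,  0.00553227]), 'finger_force': 0.0, 'width': 0.094149773281081}
scene [1.47388672 0.10134233 1.04209231] [499.80395211   0.         271.23228074]
top [0.52398431 0.03719159 0.89174154] [399.57304759   0.         279.84856606]
```

View pics/scene0.png

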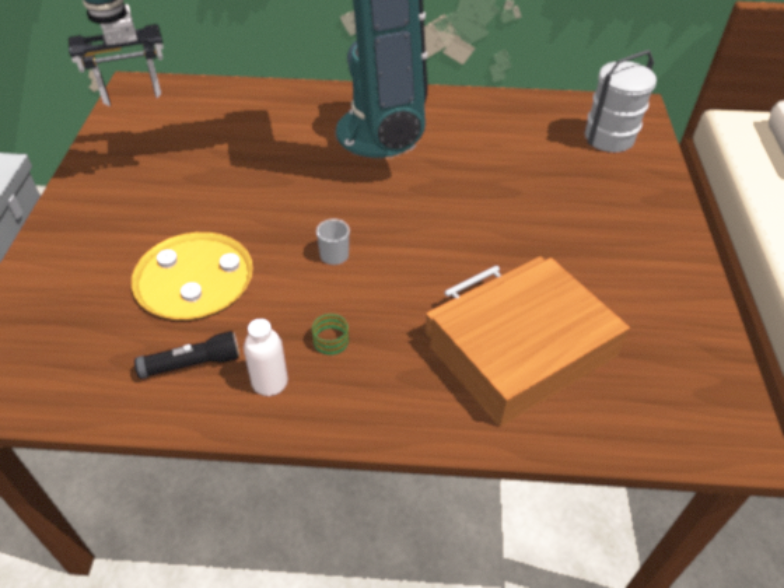

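View pics/top0.png

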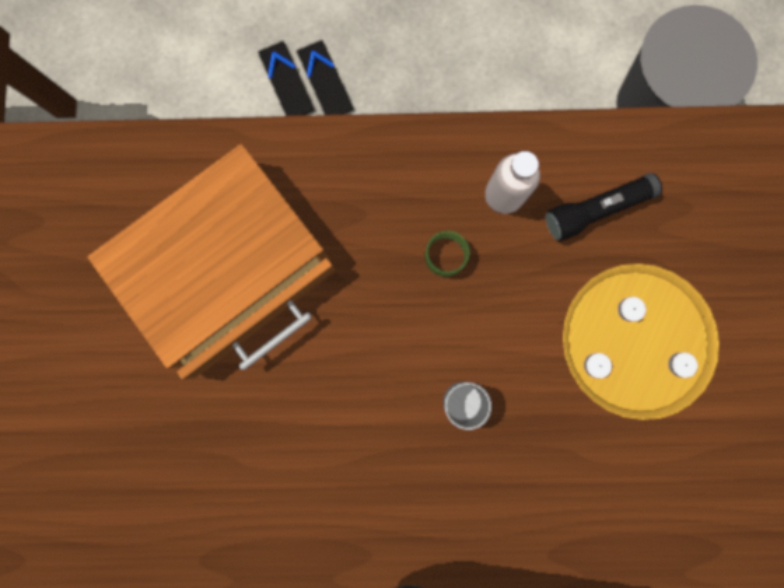

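The two views show three tealights on the thali (top 632,309; 598,366; 684,365). The tumbler is at (468,406), and the chest handle runs from (241,367) to (308,316) with the drawer slightly ajar. I need three tealights from the drawer.

```bash
python3 - <<'E'
from h import *
C=cam('top')
def p(n,u,v,z): q=ray(C,u/1.4,v/1.4,z); print(n,q[:2].round(4)); return q
a=p('hL',241,367,.047);b=p('hR',308,316,.047);print('mid',(a+b)/2)
for u,v in((241,146),(88,258),(167,366),(323,250)):p('chest',u,v,.085)
for u,v in ((180,377),(331,263)):p('drfront',u,v,.075)
p('tum',468,406,.07);p('thali',640,341,.016)
for u,v in((632,309),(598,366),(684,365)):p('tl',u,v,.02)
p('bangle',447,254,.042);p('bot',525,165,.155);p('torch',570,225,.03)
img=C[0]; hsv=cv2.cvtColor(img,cv2.COLOR_RGB2HSV)
m=cv2.inRange(hsv,(5,100,190),(17,255,255)) # chest top
k=max(cv2.findContours(m,0,2)[0],key=cv2.contourArea); print('chestrect',cv2.minAreaRect(k))
m=cv2.inRange(hsv,(18,120,120),(32,255,255)); k=max(cv2.findContours(m,0,2)[0],key=cv2.contourArea);e=cv2.fitEllipse(k);print(e,ray(C,*e[0],.016))
E
```

```text
hL [0.5007 0.2743]
hR [0.575  0.1736]
mid [0.53785062 0.22395549 0.047     ]
chest [0.83   0.2679]
chest [0.6645 0.4914]
chest [0.5052 0.3701]
chest [0.6689 0.1453]
drfront [0.4888 0.3548]
drfront [0.651  0.1349]
tum [ 0.4396 -0.0604]
thali [ 0.5278 -0.3361]
tl [ 0.5774 -0.3257]
tl [ 0.491  -0.2676]
tl [ 0.49   -0.3988]
bangle [ 0.6663 -0.0397]
bot [ 0.7674 -0.139 ]
torch [ 0.7101 -0.2344]
chestrect ((144.9600067138672, 181.77999877929688), (96.80000305175781, 138.60000610351562), 53.13010025024414)
((457.44915771484375, 243.57901000976562), (107.62454223632812, 113.36351013183594), 134.7475128173828) [ 0.52779742 -0.33680781  0.016     ]
```

```bash
cat >> h.py <<'E'
import json
def down(yaw): return R.from_euler('z',yaw,degrees=True)*R.from_euler('x',180,degrees=True)
def Rdir(yaw,tilt): return down(yaw)*R.from_euler('y',tilt,degrees=True)   # tilt about tool y
def plan(path,grasp=True,start=None):
    """path: list of (pos, Rot, nrows, hand); pos is grasp point (78mm ahead) if grasp. rows in tool axes."""
    s=r.observe(); p=np.array(s['position']); q=R.from_euler('xyz',s['ee_rot'],degrees=True)
    if start: p,q=start; p=np.array(p,float)-(q.apply([0,0,.078]) if grasp else 0)
    rows=[]
    for P,Q,n,hand in path:
        P=np.array(P,float)-(Q.apply([0,0,.078]) if grasp else 0)
        p0,q0=p,q; w=(q0.inv()*Q).as_rotvec()
        for i in range(1,n+1):
            pt=p0+(P-p0)*i/n; qt=q0*R.from_rotvec(w*i/n)
            if grasp and n>1: # interpolate grasp point straight
                g0=p0+q0.apply([0,0,.078]); g1=P+Q.apply([0,0,.078]); pt=g0+(g1-g0)*i/n-qt.apply([0,0,.078])
            d=np.round(q.inv().apply(pt-p)*1000,1); a=np.round((q.inv()*qt).as_rotvec(degrees=True),1)
            rows.append({k:float(v) for k,v in zip(('tx','ty','tz','wx','wy','wz'),[*d,*a]) if abs(v)>.05}|{'hand':hand})
            p=p+q.apply(d/1000); q=q*R.from_rotvec(a,degrees=True)
    while len(rows)%8: rows.append({'hand':rows[-1]['hand']})
    for i in range(0,len(rows),8): print(json.dumps(rows[i:i+8]))
def st():
    s=r.observe(); q=R.from_euler('xyz',s['ee_rot'],degrees=True); print('t',round(s['clock'],2),'tcp',s['position'].round(4),'grasp',(s['position']+q.apply([0,0,.078])).round(4),'rot',s['ee_rot'].round(1),'q',s['joint_pos'].round(1),'w',round(s['width'],4),'F',s['contact_force'].round(1),s['finger_force'])
E
python3 - <<'E'
from h import *
plan([((.44,-.0604,.20),down(90),16,94)])
c=r.camera('wrist'); print(np.array(c['mount']).round(3),c['fx'])
E
```

```text
[{"tx": 24.0, "ty": -20.3, "tz": 1.5, "wz": -4.2, "hand": 94}, {"tx": 25.4, "ty": -18.6, "tz": 1.5, "wz": -4.2, "hand": 94}, {"tx": 26.6, "ty": -16.6, "tz": 1.6, "wz": -4.3, "hand": 94}, {"tx": 27.9, "ty": -14.6, "tz": 1.5, "wz": -4.2, "hand": 94}, {"tx": 28.8, "ty": -12.5, "tz": 1.5, "wz": -4.2, "hand": 94}, {"tx": 29.7, "ty": -10.3, "tz": 1.5, "wz": -4.2, "hand": 94}, {"tx": 30.4, "ty": -8.2, "tz": 1.6, "wz": -4.2, "hand": 94}, {"tx": 30.8, "ty": -5.9, "tz": 1.5, "wz": -4.2, "hand": 94}]
[{"tx": 31.3, "ty": -3.6, "tz": 1.5, "wz": -4.3, "hand": 94}, {"tx": 31.4, "ty": -1.3, "tz": 1.5, "wy": -0.1, "wz": -4.2, "hand": 94}, {"tx": 31.4, "ty": 1.0, "tz": 1.5, "wz": -4.2, "hand": 94}, {"tx": 31.2, "ty": 3.3, "tz": 1.5, "wx": -0.1, "wz": -4.2, "hand": 94}, {"tx": 31.0, "ty": 5.6, "tz": 1.4, "wz": -4.2, "hand": 94}, {"tx": 30.4, "ty": 7.9, "tz": 1.5, "wz": -4.3, "hand": 94}, {"tx": 29.8, "ty": 10.1, "tz": 1.5, "wz": -4.2, "hand": 94}, {"tx": 28.9, "ty": 12.2, "tz": 1.5, "wz": -4.2, "hand": 94}]
[[ 0.001 -0.964 -0.266  0.077]
 [ 1.     0.001  0.001 -0.   ]
 [-0.001 -0.266  0.964 -0.082]
 [ 0.     0.     0.     1.   ]] 293.6066537453267
```

>>> play_rows(
  steps=[
    {"wz": -8.4,"hand": 94},
    {"wz": -8.4,"hand": 94},
    {"wz": -8.4,"hand": 94},
    {"wz": -8.4,"hand": 94},
    {"wz": -8.5,"hand": 94},
    {"wz": -8.5,"hand": 94},
    {"wz": -8.5,"hand": 94},
    {"wz": -8.4,"hand": 94},
  ],
)

```text
invalid input at $.steps[0]: expected keys tx, ty, tz, wx, wy, wz, hand
```

>>> play_rows(
  steps=[
    {"tx": 28,"ty": 14.4,"hand": 94},
    {"tx": 28,"ty": 14.4,"hand": 94},
    {"tx": 28,"ty": 14.4,"hand": 94},
    {"tx": 28,"ty": 14.4,"hand": 94},
    {"tx": 28,"ty": 14.4,"hand": 94},
    {"tx": 28,"ty": 14.4,"hand": 94},
    {"tx": 28,"ty": 14.4,"hand": 94},
    {"tx": 28,"ty": 14.4,"hand": 94},
  ],
)

```text
invalid input at $.steps[0]: expected keys tx, ty, tz, wx, wy, wz, hand
```

>>> play_rows(
  steps=[
    {"tx": 28,"ty": 14.4,"hand": 94},
    {"tx": 28,"ty": 14.4,"hand": 94},
    {"tx": 28,"ty": 14.4,"hand": 94},
    {"tx": 28,"ty": 14.4,"hand": 94},
    {"tx": 28,"ty": 14.4,"hand": 94},
    {"tx": 28,"ty": 14.4,"hand": 94},
    {"tx": 28,"ty": 14.4,"hand": 94},
    {"tx": 28,"ty": 14.4,"hand": 94},
  ],
)

```text
invalid input at $.steps[0]: expected keys tx, ty, tz, wx, wy, wz, hand
```

>>> play_rows(
  steps=[
    {"wy": -10,"hand": 94},
    {"wy": -10,"hand": 94},
    {"wy": -10,"hand": 94},
    {"wy": -10,"hand": 94},
    {"wy": -10,"hand": 94},
    {"wy": -10,"hand": 94},
    {"hand": 94},
    {"hand": 94},
  ],
)

```text
invalid input at $.steps[0]: expected keys tx, ty, tz, wx, wy, wz, hand
```

```bash
python3 -c "
from h import *
st()"
```

```text
t 0.2 tcp [ 0.2105 -0.5079  0.3019] grasp [ 0.2104 -0.5078  0.2239] rot [-179.9   -0.    22.5] q [-73.4   5.   78.6   0.   96.5  -5.9] w 0.0937 F [ 0.2  0.3 -0.4] 0.0
```

>>> play_rows(
  steps=[
    {"tx": 0,"ty": 0,"tz": 0,"wx": 0,"wy": 0,"wz": -8.4,"hand": 94},
    {"tx": 0,"ty": 0,"tz": 0,"wx": 0,"wy": 0,"wz": -8.4,"hand": 94},
    {"tx": 0,"ty": 0,"tz": 0,"wx": 0,"wy": 0,"wz": -8.4,"hand": 94},
    {"tx": 0,"ty": 0,"tz": 0,"wx": 0,"wy": 0,"wz": -8.4,"hand": 94},
    {"tx": 0,"ty": 0,"tz": 0,"wx": 0,"wy": 0,"wz": -8.5,"hand": 94},
    {"tx": 0,"ty": 0,"tz": 0,"wx": 0,"wy": 0,"wz": -8.5,"hand": 94},
    {"tx": 0,"ty": 0,"tz": 0,"wx": 0,"wy": 0,"wz": -8.5,"hand": 94},
    {"tx": 0,"ty": 0,"tz": 0,"wx": 0,"wy": 0,"wz": -8.4,"hand": 94},
  ],
)

```text
clock: 1.2
position: [0.2105, -0.508, 0.3024]
ee_rot: [-180.0, -0.0, 90.3]
contact_force: [-0.5, -0.4, -0.2]
width: 0.094
finger_force: 0.0
```

>>> play_rows(
  steps=[
    {"tx": 28,"ty": 14.4,"tz": 0,"wx": 0,"wy": 0,"wz": 0,"hand": 94},
    {"tx": 28,"ty": 14.4,"tz": 0,"wx": 0,"wy": 0,"wz": 0,"hand": 94},
    {"tx": 28,"ty": 14.4,"tz": 0,"wx": 0,"wy": 0,"wz": 0,"hand": 94},
    {"tx": 28,"ty": 14.4,"tz": 0,"wx": 0,"wy": 0,"wz": 0,"hand": 94},
    {"tx": 28,"ty": 14.4,"tz": 0,"wx": 0,"wy": 0,"wz": 0,"hand": 94},
    {"tx": 28,"ty": 14.4,"tz": 0,"wx": 0,"wy": 0,"wz": 0,"hand": 94},
    {"tx": 28,"ty": 14.4,"tz": 0,"wx": 0,"wy": 0,"wz": 0,"hand": 94},
    {"tx": 28,"ty": 14.4,"tz": 0,"wx": 0,"wy": 0,"wz": 0,"hand": 94},
  ],
)

```text
clock: 2.2
position: [0.326, -0.2831, 0.3025]
ee_rot: [-180.0, -0.0, 90.0]
contact_force: [0.7, -0.0, -0.1]
width: 0.0941
finger_force: 0.0
```

>>> play_rows(
  steps=[
    {"tx": 28,"ty": 14.4,"tz": 0,"wx": 0,"wy": 0,"wz": 0,"hand": 94},
    {"tx": 28,"ty": 14.4,"tz": 0,"wx": 0,"wy": 0,"wz": 0,"hand": 94},
    {"tx": 28,"ty": 14.4,"tz": 0,"wx": 0,"wy": 0,"wz": 0,"hand": 94},
    {"tx": 28,"ty": 14.4,"tz": 0,"wx": 0,"wy": 0,"wz": 0,"hand": 94},
    {"tx": 28,"ty": 14.4,"tz": 0,"wx": 0,"wy": 0,"wz": 0,"hand": 94},
    {"tx": 28,"ty": 14.4,"tz": 0,"wx": 0,"wy": 0,"wz": 0,"hand": 94},
    {"tx": 28,"ty": 14.4,"tz": 0,"wx": 0,"wy": 0,"wz": 0,"hand": 94},
    {"tx": 28,"ty": 14.4,"tz": 0,"wx": 0,"wy": 0,"wz": 0,"hand": 94},
  ],
)

```text
clock: 3.2
position: [0.4411, -0.0591, 0.3025]
ee_rot: [-180.0, 0.0, 90.0]
contact_force: [0.5, -0.9, 0.5]
width: 0.0942
finger_force: 0.0
```

>>> play_rows(
  steps=[
    {"tx": 0,"ty": 0,"tz": 0,"wx": 0,"wy": -10,"wz": 0,"hand": 94},
    {"tx": 0,"ty": 0,"tz": 0,"wx": 0,"wy": -10,"wz": 0,"hand": 94},
    {"tx": 0,"ty": 0,"tz": 0,"wx": 0,"wy": -10,"wz": 0,"hand": 94},
    {"tx": 0,"ty": 0,"tz": 0,"wx": 0,"wy": -10,"wz": 0,"hand": 94},
    {"tx": 0,"ty": 0,"tz": 0,"wx": 0,"wy": -10,"wz": 0,"hand": 94},
    {"tx": 0,"ty": 0,"tz": 0,"wx": 0,"wy": -10,"wz": 0,"hand": 94},
    {"tx": 0,"ty": 0,"tz": 0,"wx": 0,"wy": 0,"wz": 0,"hand": 94},
    {"tx": 0,"ty": 0,"tz": 0,"wx": 0,"wy": 0,"wz": 0,"hand": 94},
  ],
)

```text
clock: 4.2
position: [0.4411, -0.0601, 0.3031]
ee_rot: [179.9, 59.9, 89.9]
contact_force: [0.2, 0.7, -0.8]
width: 0.094
finger_force: 0.0
```

```bash
python3 -c "
from h import *
st()"
```

```text
t 4.2 tcp [ 0.4411 -0.0601  0.3031] grasp [ 0.4411 -0.1276  0.2639] rot [179.9  59.9  89.9] q [ 12.9  -1.9 100.1 -58.1  96.8  13.7] w 0.094 F [ 0.2  0.7 -0.8] 0.0
```

>>> play_rows(
  steps=[
    {"tx": 0,"ty": 0,"tz": 0,"wx": 0,"wy": 10,"wz": 0,"hand": 94},
    {"tx": 0,"ty": 0,"tz": 0,"wx": 0,"wy": 10,"wz": 0,"hand": 94},
    {"tx": 0,"ty": 0,"tz": 0,"wx": 0,"wy": 10,"wz": 0,"hand": 94},
    {"tx": 0,"ty": 0,"tz": 0,"wx": 0,"wy": 10,"wz": 0,"hand": 94},
    {"tx": 22.3,"ty": -0.4,"tz": 16.9,"wx": 0,"wy": 0,"wz": 0,"hand": 94},
    {"tx": 22.3,"ty": -0.4,"tz": 16.9,"wx": 0,"wy": 0,"wz": 0,"hand": 94},
    {"tx": 22.3,"ty": -0.4,"tz": 16.9,"wx": 0,"wy": 0,"wz": 0,"hand": 94},
    {"tx": 22.3,"ty": -0.3,"tz": 16.9,"wx": 0,"wy": 0,"wz": 0,"hand": 94},
  ],
)

```text
clock: 5.2
position: [0.4401, 0.0003, 0.2099]
ee_rot: [179.7, 19.9, 89.8]
contact_force: [-0.1, -0.8, -0.5]
width: 0.0941
finger_force: 0.0
```

```bash
python3 -c "
from h import *
st()
C=cam('wrist'); save(C,'w1.png'); print(proj(C,(.4396,-.0604,.07))*1.4)"
```

```text
t 5.2 tcp [4.401e-01 3.000e-04 2.099e-01] grasp [ 0.4404 -0.0262  0.1366] rot [179.7  19.9  89.8] q [  3.9  -5.5 101.4 -19.9  85.6   5.8] w 0.0941 F [-0.1 -0.8 -0.5] 0.0
[393.44891434 330.99640253]
```

View pics/w1.png

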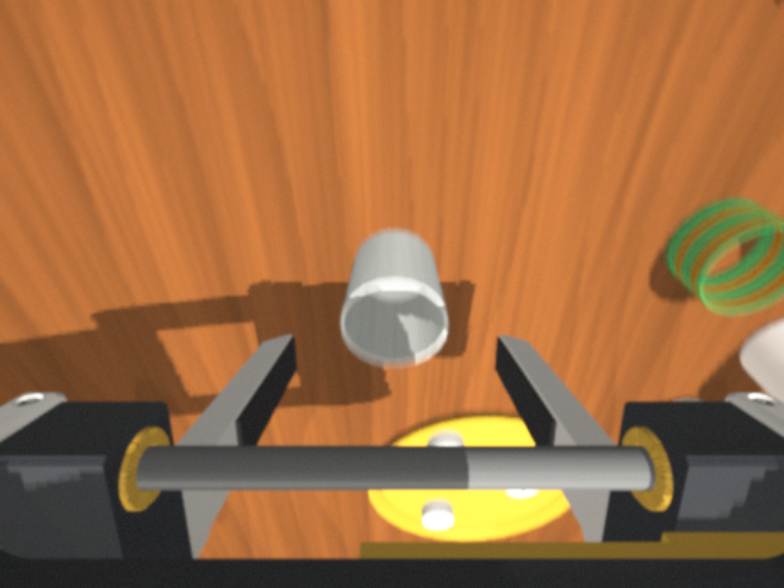

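The wrist view shows the tumbler mouth at about (394,322), centred between the fingers. I'll go in.

>>> play_rows(
  steps=[
    {"tx": 0.5,"ty": 0,"tz": 12.5,"wx": 0,"wy": 0,"wz": 0,"hand": 94},
    {"tx": 0.5,"ty": 0,"tz": 12.5,"wx": 0,"wy": 0,"wz": 0,"hand": 94},
    {"tx": 0.5,"ty": 0,"tz": 12.5,"wx": 0,"wy": 0,"wz": 0,"hand": 94},
    {"tx": 0.5,"ty": 0,"tz": 12.5,"wx": 0,"wy": 0,"wz": 0,"hand": 94},
    {"tx": 0.5,"ty": 0,"tz": 12.5,"wx": 0,"wy": 0,"wz": 0,"hand": 94},
    {"tx": 0.5,"ty": 0,"tz": 12.5,"wx": 0,"wy": 0,"wz": 0,"hand": 94},
    {"tx": 0,"ty": 0,"tz": 12.5,"wx": 0,"wy": 0,"wz": 0,"hand": 94},
    {"tx": 0,"ty": 0,"tz": 12.5,"wx": 0,"wy": 0,"wz": 0,"hand": 94},
  ],
)

```text
clock: 6.25
position: [0.4394, -0.031, 0.1128]
ee_rot: [-180.0, 20.0, 90.0]
contact_force: [0.3, 0.0, -0.4]
width: 0.0942
finger_force: 0.0
```

>>> play_rows(
  steps=[
    {"tx": 0,"ty": 0,"tz": 0,"wx": 0,"wy": 0,"wz": 0,"hand": 55},
    {"tx": 0,"ty": 0,"tz": 0,"wx": 0,"wy": 0,"wz": 0,"hand": 55},
    {"tx": 0,"ty": 0,"tz": 0,"wx": 0,"wy": 0,"wz": 0,"hand": 55},
    {"tx": 0,"ty": 0,"tz": 0,"wx": 0,"wy": 0,"wz": 0,"hand": 55},
    {"tx": 0,"ty": 0,"tz": 0,"wx": 0,"wy": 0,"wz": 0,"hand": 55},
    {"tx": 0,"ty": 0,"tz": 0,"wx": 0,"wy": 0,"wz": 0,"hand": 55},
    {"tx": 0,"ty": 0,"tz": 0,"wx": 0,"wy": 0,"wz": 0,"hand": 55},
    {"tx": 0,"ty": 0,"tz": 0,"wx": 0,"wy": 0,"wz": 0,"hand": 55},
  ],
  grip_force=25,
)

```text
clock: 7.25
position: [0.4398, -0.0308, 0.1142]
ee_rot: [179.9, 20.0, 90.0]
contact_force: [-1.2, 1.3, 5.0]
width: 0.0644
finger_force: 24.8
```

>>> play_rows(
  steps=[
    {"tx": 3.6,"ty": 0,"tz": -12,"wx": 0,"wy": 0,"wz": 0,"hand": 55},
    {"tx": 3.6,"ty": 0,"tz": -12,"wx": 0,"wy": 0,"wz": 0,"hand": 55},
    {"tx": 3.6,"ty": 0,"tz": -12,"wx": 0,"wy": 0,"wz": 0,"hand": 55},
    {"tx": 3.6,"ty": 0,"tz": -12,"wx": 0,"wy": 0,"wz": 0,"hand": 55},
    {"tx": 3.6,"ty": 0,"tz": -12,"wx": 0,"wy": 0,"wz": 0,"hand": 55},
    {"tx": 3.6,"ty": 0,"tz": -12,"wx": 0,"wy": 0,"wz": 0,"hand": 55},
    {"tx": 3.6,"ty": 0,"tz": -12,"wx": 0,"wy": 0,"wz": 0,"hand": 55},
    {"tx": 3.6,"ty": 0,"tz": -12,"wx": 0,"wy": 0,"wz": 0,"hand": 55},
  ],
)

```text
clock: 8.25
position: [0.4394, 0.0296, 0.1947]
ee_rot: [180.0, 20.0, 90.0]
contact_force: [0.2, -0.8, -0.4]
width: 0.0649
finger_force: 24.8
```

>>> play_rows(
  steps=[
    {"tx": -13.5,"ty": 0,"tz": 1.2,"wx": 0,"wy": 10,"wz": 0,"hand": 55},
    {"tx": -13.5,"ty": 0,"tz": 1.2,"wx": 0,"wy": 10,"wz": 0,"hand": 55},
    {"tx": -13.5,"ty": 0,"tz": 1.2,"wx": 0,"wy": 10,"wz": 0,"hand": 55},
    {"tx": -13.5,"ty": 0,"tz": 1.2,"wx": 0,"wy": 10,"wz": 0,"hand": 55},
    {"tx": -13.5,"ty": 0,"tz": 1.2,"wx": 0,"wy": 10,"wz": 0,"hand": 55},
    {"tx": -13.5,"ty": 0,"tz": 1.2,"wx": 0,"wy": 10,"wz": 0,"hand": 55},
    {"tx": -13.5,"ty": 0,"tz": 1.2,"wx": 0,"wy": 10,"wz": 0,"hand": 55},
    {"tx": -13.5,"ty": 0,"tz": 1.2,"wx": 0,"wy": 10,"wz": 0,"hand": 55},
  ],
)

```text
clock: 9.25
position: [0.4399, -0.0661, 0.1601]
ee_rot: [179.8, -60.2, 90.2]
contact_force: [-0.2, -0.0, -1.6]
width: 0.0646
finger_force: 24.8
```

```bash
python3 -c "
from h import *
st()
C=cam('scene'); save(C,'s1.png')"
```

```text
t 9.25 tcp [ 0.4399 -0.0661  0.1601] grasp [0.44   0.0016 0.1213] rot [179.8 -60.2  90.2] q [-39.2  14.2 100.7  44.6 106.7 -42.9] w 0.0646 F [-0.2 -0.  -1.6] 24.755586029787082
```

View pics/s1.png

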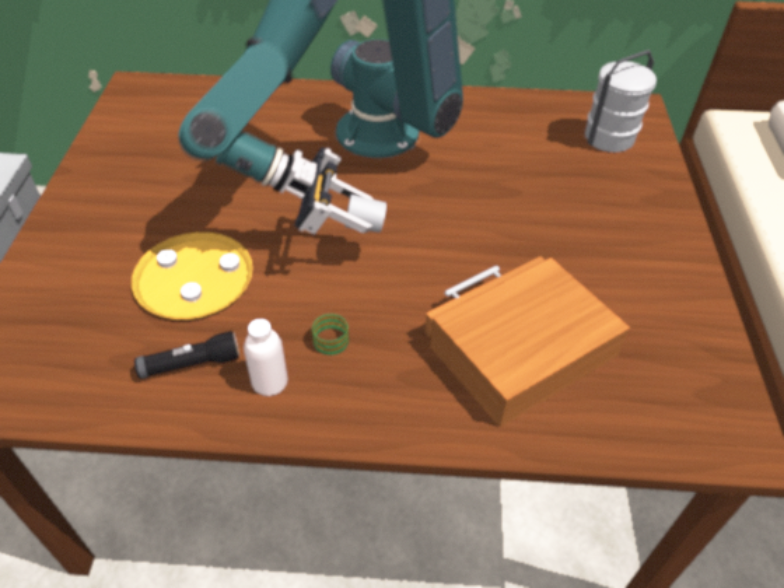

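The tumbler is held at (367,212) and nearly on its side. I'll finish the turn and lower it.

>>> play_rows(
  steps=[
    {"tx": -13.5,"ty": 0,"tz": 1.2,"wx": 0,"wy": 10,"wz": 0,"hand": 55},
    {"tx": -11.6,"ty": 0,"tz": 4.2,"wx": 0,"wy": 0,"wz": 0,"hand": 55},
    {"tx": -11.6,"ty": 0,"tz": 4.2,"wx": 0,"wy": 0,"wz": 0,"hand": 55},
    {"tx": -11.6,"ty": 0,"tz": 4.2,"wx": 0,"wy": 0,"wz": 0,"hand": 55},
    {"tx": -11.6,"ty": 0,"tz": 4.2,"wx": 0,"wy": 0,"wz": 0,"hand": 55},
    {"tx": -11.6,"ty": 0,"tz": 4.2,"wx": 0,"wy": 0,"wz": 0,"hand": 55},
    {"tx": -11.6,"ty": 0,"tz": 4.2,"wx": 0,"wy": 0,"wz": 0,"hand": 55},
    {"tx": -11.6,"ty": 0,"tz": 4.2,"wx": 0,"wy": 0,"wz": 0,"hand": 55},
  ],
)

```text
clock: 10.3
position: [0.4398, -0.0704, 0.0661]
ee_rot: [179.1, -70.9, 91.0]
contact_force: [-5.8, -12.6, 39.3]
width: 0.0628
finger_force: 27.2
```

```bash
python3 -c "
from h import *
st()"
```

```text
t 10.3 tcp [ 0.4398 -0.0704  0.0661] grasp [0.4398 0.0033 0.0406] rot [179.1 -70.9  91. ] q [-41.2  28.7 101.1  47.6 105.6 -53.5] w 0.0628 F [ -5.8 -12.6  39.3] 27.169471401139162
```

>>> play_rows(
  steps=[
    {"tx": 2,"ty": 0,"tz": -0.7,"wx": 0,"wy": 0,"wz": 0,"hand": 55},
    {"tx": 2,"ty": 0,"tz": -0.7,"wx": 0,"wy": 0,"wz": 0,"hand": 55},
    {"tx": 1,"ty": 0,"tz": -0.3,"wx": 0,"wy": 0,"wz": 0,"hand": 55},
    {"tx": 0,"ty": 0,"tz": 0,"wx": 0,"wy": 0,"wz": 0,"hand": 55},
    {"tx": 0,"ty": 0,"tz": 0,"wx": 0,"wy": 0,"wz": 0,"hand": 55},
    {"tx": 0,"ty": 0,"tz": 0,"wx": 0,"wy": 0,"wz": 0,"hand": 55},
    {"tx": 0,"ty": 0,"tz": 0,"wx": 0,"wy": 0,"wz": 0,"hand": 55},
    {"tx": 0,"ty": 0,"tz": 0,"wx": 0,"wy": 0,"wz": 0,"hand": 55},
  ],
)

```text
clock: 11.3
position: [0.4396, -0.0701, 0.0674]
ee_rot: [179.7, -70.2, 90.3]
contact_force: [0.8, 2.6, 6.5]
width: 0.0629
finger_force: 25.2
```

```bash
python3 -c "
from h import *
st()
C=cam('scene'); cv2.imwrite('pics/s2.png',cv2.resize(C[0][60:260,150:400,::-1],None,fx=3,fy=3,interpolation=2))
print(proj(C,(.44,0.003,.04)))"
```

```text
t 11.3 tcp [ 0.4396 -0.0701  0.0674] grasp [0.4397 0.0033 0.041 ] rot [179.7 -70.2  90.3] q [-41.1  28.2 101.3  47.3 105.2 -53. ] w 0.0629 F [0.8 2.6 6.5] 25.213730616378598
[259.75517347 172.25096444]
```

View pics/s2.png

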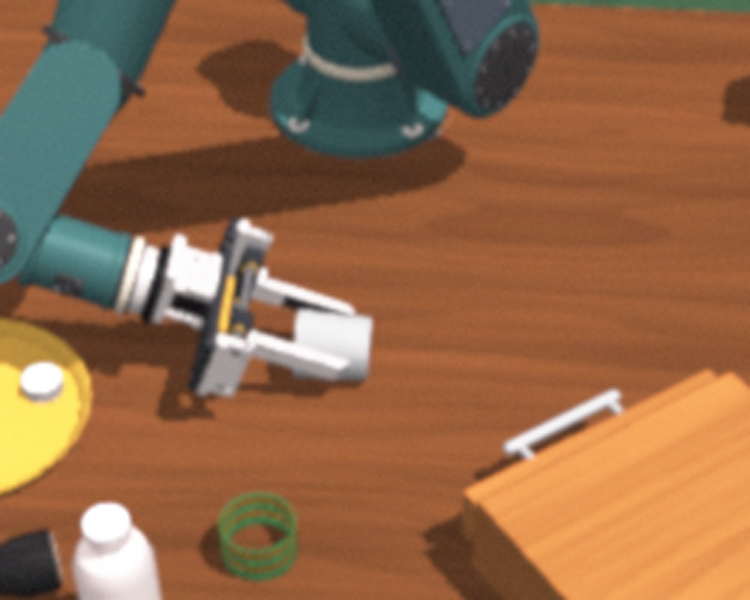

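>>> play_rows(
  steps=[
    {"tx": 0,"ty": 0,"tz": 0,"wx": 0,"wy": 0,"wz": 0,"hand": 94},
    {"tx": 0,"ty": 0,"tz": 0,"wx": 0,"wy": 0,"wz": 0,"hand": 94},
    {"tx": 0,"ty": 0,"tz": 0,"wx": 0,"wy": 0,"wz": 0,"hand": 94},
    {"tx": 0,"ty": 0,"tz": 0,"wx": 0,"wy": 0,"wz": 0,"hand": 94},
    {"tx": 0,"ty": 0,"tz": 0,"wx": 0,"wy": 0,"wz": 0,"hand": 94},
    {"tx": 0,"ty": 0,"tz": 0,"wx": 0,"wy": 0,"wz": 0,"hand": 94},
    {"tx": 0,"ty": 0,"tz": 0,"wx": 0,"wy": 0,"wz": 0,"hand": 94},
    {"tx": 13.5,"ty": 0,"tz": 1.2,"wx": 0,"wy": -10,"wz": 0,"hand": 94},
  ],
)

```text
clock: 12.35
position: [0.4383, -0.0648, 0.0752]
ee_rot: [-179.1, -60.1, 89.1]
contact_force: [0.2, 0.4, -0.5]
width: 0.094
finger_force: 0.0
```

>>> play_rows(
  steps=[
    {"tx": 13.5,"ty": 0,"tz": 1.2,"wx": 0,"wy": -10,"wz": 0,"hand": 94},
    {"tx": 13.5,"ty": 0,"tz": 1.2,"wx": 0,"wy": -10,"wz": 0,"hand": 94},
    {"tx": 13.5,"ty": 0,"tz": 1.2,"wx": 0,"wy": -10,"wz": 0,"hand": 94},
    {"tx": 13.5,"ty": 0,"tz": 1.2,"wx": 0,"wy": -10,"wz": 0,"hand": 94},
    {"tx": 13.5,"ty": 0,"tz": 1.2,"wx": 0,"wy": -10,"wz": 0,"hand": 94},
    {"tx": 13.5,"ty": 0,"tz": 1.2,"wx": 0,"wy": -10,"wz": 0,"hand": 94},
    {"tx": 13.5,"ty": 0,"tz": 1.2,"wx": 0,"wy": -10,"wz": 0,"hand": 94},
    {"tx": 13.5,"ty": 0,"tz": 1.2,"wx": 0,"wy": -10,"wz": 0,"hand": 94},
  ],
)

```text
clock: 13.35
position: [0.4396, 0.0299, 0.1138]
ee_rot: [179.8, 20.3, 89.9]
contact_force: [0.6, -0.1, -0.3]
width: 0.0943
finger_force: 0.0
```

```bash
python3 -c "
from h import *
st()
C=cam('wrist'); save(C,'w2.png',1.0);
D=cam('scene'); cv2.imwrite('pics/s3.png',cv2.resize(D[0][60:260,150:400,::-1],None,fx=2,fy=2))
a=C[0][:,:,::-1]; b=cv2.resize(D[0][90:230,180:340,::-1],(480,420)); cv2.imwrite('pics/m1.png',cv2.resize(np.hstack([a,b]),(800,323)))
"
```

```text
t 13.35 tcp [0.4396 0.0299 0.1138] grasp [0.4399 0.0028 0.0407] rot [179.8  20.3  89.9] q [  7.9   0.8 107.2 -20.8  75.7  13.7] w 0.0943 F [ 0.6 -0.1 -0.3] 0.0
```

View pics/m1.png

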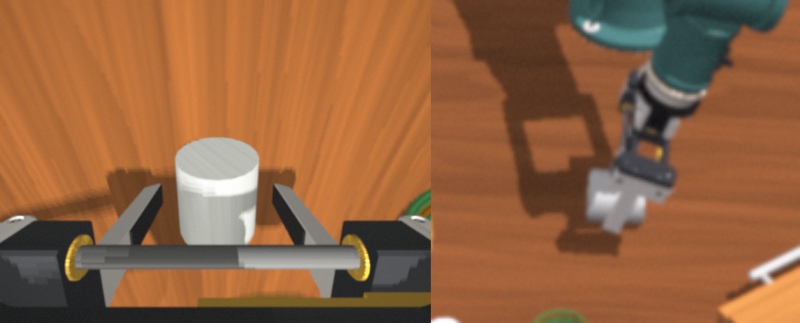

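>>> play_rows(
  steps=[
    {"tx": 2.3,"ty": 0,"tz": 6.4,"wx": 0,"wy": 0,"wz": 0,"hand": 94},
    {"tx": 0,"ty": 0,"tz": 0,"wx": 0,"wy": 0,"wz": 0,"hand": 55},
    {"tx": 0,"ty": 0,"tz": 0,"wx": 0,"wy": 0,"wz": 0,"hand": 55},
    {"tx": 0,"ty": 0,"tz": 0,"wx": 0,"wy": 0,"wz": 0,"hand": 55},
    {"tx": 0,"ty": 0,"tz": 0,"wx": 0,"wy": 0,"wz": 0,"hand": 55},
    {"tx": 0,"ty": 0,"tz": 0,"wx": 0,"wy": 0,"wz": 0,"hand": 55},
    {"tx": 0,"ty": 0,"tz": 0,"wx": 0,"wy": 0,"wz": 0,"hand": 55},
    {"tx": 0,"ty": 0,"tz": 0,"wx": 0,"wy": 0,"wz": 0,"hand": 55},
  ],
  grip_force=25,
)

```text
clock: 14.45
position: [0.4395, 0.0291, 0.1061]
ee_rot: [180.0, 20.0, 90.0]
contact_force: [1.2, -1.3, 1.3]
width: 0.0637
finger_force: 24.9
```

```bash
python3 -c "
from h import *
st()
C=cam('wrist')
for z in (.025,.031,.033): print(ray(C,284,210,z))
cv2.imwrite('pics/w3.png',C[0][100:360,180:400,::-1])
g=cv2.cvtColor(C[0],cv2.COLOR_RGB2HSV); m=cv2.inRange(g,(0,0,90),(180,60,255)); print([ (v,int(m[v,240:330].sum()/255)) for v in range(150,340,8)])
"
```

```text
t 14.45 tcp [0.4395 0.0291 0.1061] grasp [0.4396 0.0024 0.0328] rot [180.  20.  90.] q [  7.6   1.4 107.5 -20.6  74.8  13.7] w 0.0637 F [ 1.2 -1.3  1.3] 24.939665182319004
[0.44036966 0.0370584  0.025     ]
[0.44031278 0.0413074  0.031     ]
[0.44029382 0.04272373 0.033     ]
[(150, 0), (158, 0), (166, 0), (174, 0), (182, 0), (190, 74), (198, 90), (206, 90), (214, 90), (222, 90), (230, 90), (238, 90), (246, 90), (254, 90), (262, 90), (270, 90), (278, 90), (286, 90), (294, 90), (302, 90), (310, 90), (318, 89), (326, 24), (334, 24)]
```

View pics/w3.png

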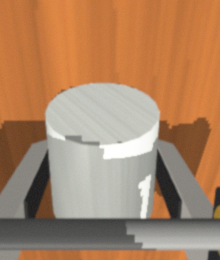

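>>> play_rows(
  steps=[
    {"tx": -7.7,"ty": 0,"tz": -6.5,"wx": 0,"wy": 0,"wz": 0,"hand": 55},
    {"tx": -7.7,"ty": 0,"tz": -6.5,"wx": 0,"wy": 0,"wz": 0,"hand": 55},
    {"tx": -7.7,"ty": 0,"tz": -6.5,"wx": 0,"wy": 0,"wz": 0,"hand": 55},
    {"tx": -7.7,"ty": 0,"tz": -6.5,"wx": 0,"wy": 0,"wz": 0,"hand": 55},
    {"tx": -7.7,"ty": 0,"tz": -6.5,"wx": 0,"wy": 0,"wz": 0,"hand": 55},
    {"tx": -7.7,"ty": 0,"tz": -6.5,"wx": 0,"wy": 0,"wz": 0,"hand": 55},
    {"tx": -7.7,"ty": 0,"tz": -6.5,"wx": 0,"wy": 0,"wz": 0,"hand": 55},
    {"tx": -7.7,"ty": 0,"tz": -6.5,"wx": 0,"wy": 0,"wz": 0,"hand": 55},
  ],
)

```text
clock: 15.5
position: [0.4394, -0.0113, 0.1764]
ee_rot: [180.0, 20.0, 90.0]
contact_force: [0.1, 0.5, -1.1]
width: 0.0636
finger_force: 25.0
```

>>> play_rows(
  steps=[
    {"tx": -13.5,"ty": 0,"tz": 1.2,"wx": 0,"wy": 10,"wz": 0,"hand": 55},
    {"tx": -13.5,"ty": 0,"tz": 1.2,"wx": 0,"wy": 10,"wz": 0,"hand": 55},
    {"tx": -13.5,"ty": 0,"tz": 1.2,"wx": 0,"wy": 10,"wz": 0,"hand": 55},
    {"tx": -13.5,"ty": 0,"tz": 1.2,"wx": 0,"wy": 10,"wz": 0,"hand": 55},
    {"tx": -13.5,"ty": 0,"tz": 1.2,"wx": 0,"wy": 10,"wz": 0,"hand": 55},
    {"tx": -13.5,"ty": 0,"tz": 1.2,"wx": 0,"wy": 10,"wz": 0,"hand": 55},
    {"tx": -13.5,"ty": 0,"tz": 1.2,"wx": 0,"wy": 10,"wz": 0,"hand": 55},
    {"tx": -13.5,"ty": 0,"tz": 1.2,"wx": 0,"wy": 10,"wz": 0,"hand": 55},
  ],
)

```text
clock: 16.5
position: [0.4398, -0.1065, 0.1418]
ee_rot: [179.7, -60.1, 90.2]
contact_force: [-0.3, -0.1, -1.2]
width: 0.064
finger_force: 25.0
```

>>> play_rows(
  steps=[
    {"tx": -13.5,"ty": 0,"tz": 1.2,"wx": 0,"wy": 10,"wz": 0,"hand": 55},
    {"tx": -3.4,"ty": 0,"tz": 0.1,"wx": 0,"wy": 2.5,"wz": 0,"hand": 55},
    {"tx": -9.5,"ty": 0,"tz": 3,"wx": 0,"wy": 0,"wz": 0,"hand": 55},
    {"tx": -9.5,"ty": 0,"tz": 3,"wx": 0,"wy": 0,"wz": 0,"hand": 55},
    {"tx": -9.5,"ty": 0,"tz": 3,"wx": 0,"wy": 0,"wz": 0,"hand": 55},
    {"tx": -9.5,"ty": 0,"tz": 3,"wx": 0,"wy": 0,"wz": 0,"hand": 55},
    {"tx": -9.5,"ty": 0,"tz": 3,"wx": 0,"wy": 0,"wz": 0,"hand": 55},
    {"tx": 0,"ty": 0,"tz": 0,"wx": 0,"wy": 0,"wz": 0,"hand": 55},
  ],
)

```text
clock: 17.5
position: [0.4391, -0.1113, 0.0754]
ee_rot: [-179.8, -72.6, 89.8]
contact_force: [0.0, 0.2, -0.3]
width: 0.0638
finger_force: 25.0
```

```bash
python3 -c "
from h import *
st()
C=cam('scene'); cv2.imwrite('pics/s4.png',cv2.resize(C[0][90:230,150:330,::-1],None,fx=3,fy=3))
"
```

```text
t 17.5 tcp [ 0.4391 -0.1113  0.0754] grasp [ 0.4391 -0.0369  0.0521] rot [-179.8  -72.6   89.8] q [-44.6  30.7  97.4  46.3 110.  -53.3] w 0.0638 F [ 0.   0.2 -0.3] 24.955235786328558
```

View pics/s4.png

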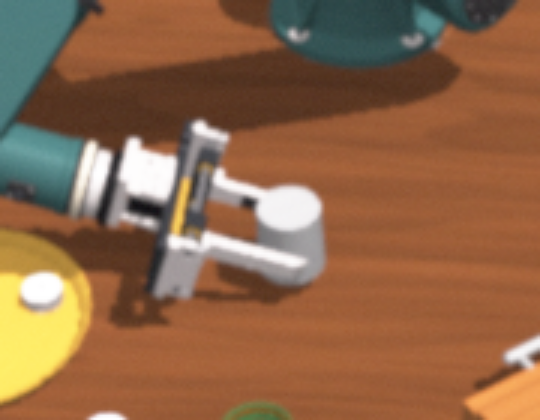

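The tumbler hangs mouth-down at about (290,235) in the crop. I'll lower it gently.

>>> play_rows(
  steps=[
    {"tx": -2.9,"ty": 0,"tz": 0.9,"wx": 0,"wy": 0,"wz": 0,"hand": 55},
    {"tx": -2.9,"ty": 0,"tz": 0.9,"wx": 0,"wy": 0,"wz": 0,"hand": 55},
    {"tx": -2.9,"ty": 0,"tz": 0.9,"wx": 0,"wy": 0,"wz": 0,"hand": 55},
    {"tx": -2.9,"ty": 0,"tz": 0.9,"wx": 0,"wy": 0,"wz": 0,"hand": 55},
    {"tx": -1.9,"ty": 0,"tz": 0.6,"wx": 0,"wy": 0,"wz": 0,"hand": 55},
    {"tx": -1.9,"ty": 0,"tz": 0.6,"wx": 0,"wy": 0,"wz": 0,"hand": 55},
    {"tx": 0,"ty": 0,"tz": 0,"wx": 0,"wy": 0,"wz": 0,"hand": 55},
    {"tx": 0,"ty": 0,"tz": 0,"wx": 0,"wy": 0,"wz": 0,"hand": 55},
  ],
)

```text
clock: 18.55
position: [0.4394, -0.1116, 0.0601]
ee_rot: [180.0, -72.5, 90.0]
contact_force: [-0.5, -0.5, -0.5]
width: 0.064
finger_force: 25.0
```

>>> play_rows(
  steps=[
    {"tx": -0.9,"ty": 0,"tz": 0.3,"wx": 0,"wy": 0,"wz": 0,"hand": 55},
    {"tx": -0.9,"ty": 0,"tz": 0.3,"wx": 0,"wy": 0,"wz": 0,"hand": 55},
    {"tx": 0,"ty": 0,"tz": 0,"wx": 0,"wy": 0,"wz": 0,"hand": 55},
    {"tx": 0,"ty": 0,"tz": 0,"wx": 0,"wy": 0,"wz": 0,"hand": 55},
    {"tx": 0,"ty": 0,"tz": 0,"wx": 0,"wy": 0,"wz": 0,"hand": 55},
    {"tx": 0,"ty": 0,"tz": 0,"wx": 0,"wy": 0,"wz": 0,"hand": 55},
    {"tx": 0,"ty": 0,"tz": 0,"wx": 0,"wy": 0,"wz": 0,"hand": 55},
    {"tx": 0,"ty": 0,"tz": 0,"wx": 0,"wy": 0,"wz": 0,"hand": 55},
  ],
)

```text
clock: 19.55
position: [0.4394, -0.1116, 0.0581]
ee_rot: [180.0, -72.5, 90.0]
contact_force: [0.1, -0.2, -1.0]
width: 0.0643
finger_force: 25.0
```

>>> play_rows(
  steps=[
    {"tx": -0.9,"ty": 0,"tz": 0.3,"wx": 0,"wy": 0,"wz": 0,"hand": 55},
    {"tx": -0.9,"ty": 0,"tz": 0.3,"wx": 0,"wy": 0,"wz": 0,"hand": 55},
    {"tx": -0.9,"ty": 0,"tz": 0.3,"wx": 0,"wy": 0,"wz": 0,"hand": 55},
    {"tx": 0,"ty": 0,"tz": 0,"wx": 0,"wy": 0,"wz": 0,"hand": 55},
    {"tx": 0,"ty": 0,"tz": 0,"wx": 0,"wy": 0,"wz": 0,"hand": 55},
    {"tx": 0,"ty": 0,"tz": 0,"wx": 0,"wy": 0,"wz": 0,"hand": 55},
    {"tx": 0,"ty": 0,"tz": 0,"wx": 0,"wy": 0,"wz": 0,"hand": 55},
    {"tx": 0,"ty": 0,"tz": 0,"wx": 0,"wy": 0,"wz": 0,"hand": 55},
  ],
)

```text
clock: 20.55
position: [0.4394, -0.1116, 0.0553]
ee_rot: [180.0, -72.5, 90.0]
contact_force: [0.2, -0.0, -1.0]
width: 0.0641
finger_force: 25.0
```

>>> play_rows(
  steps=[
    {"tx": -0.9,"ty": 0,"tz": 0.3,"wx": 0,"wy": 0,"wz": 0,"hand": 55},
    {"tx": -0.9,"ty": 0,"tz": 0.3,"wx": 0,"wy": 0,"wz": 0,"hand": 55},
    {"tx": 0,"ty": 0,"tz": 0,"wx": 0,"wy": 0,"wz": 0,"hand": 55},
    {"tx": 0,"ty": 0,"tz": 0,"wx": 0,"wy": 0,"wz": 0,"hand": 55},
    {"tx": 0,"ty": 0,"tz": 0,"wx": 0,"wy": 0,"wz": 0,"hand": 55},
    {"tx": 0,"ty": 0,"tz": 0,"wx": 0,"wy": 0,"wz": 0,"hand": 55},
    {"tx": 0,"ty": 0,"tz": 0,"wx": 0,"wy": 0,"wz": 0,"hand": 55},
    {"tx": 0,"ty": 0,"tz": 0,"wx": 0,"wy": 0,"wz": 0,"hand": 55},
  ],
)

```text
clock: 21.55
position: [0.4395, -0.1115, 0.0545]
ee_rot: [179.8, -72.6, 90.2]
contact_force: [-0.1, 0.7, 5.8]
width: 0.0638
finger_force: 25.1
```

>>> play_rows(
  steps=[
    {"tx": 0,"ty": 0,"tz": 0,"wx": 0,"wy": 0,"wz": 0,"hand": 75},
    {"tx": 0,"ty": 0,"tz": 0,"wx": 0,"wy": 0,"wz": 0,"hand": 85},
    {"tx": 0,"ty": 0,"tz": 0,"wx": 0,"wy": 0,"wz": 0,"hand": 94},
    {"tx": 0,"ty": 0,"tz": 0,"wx": 0,"wy": 0,"wz": 0,"hand": 94},
    {"tx": 0,"ty": 0,"tz": 0,"wx": 0,"wy": 0,"wz": 0,"hand": 94},
    {"tx": 0,"ty": 0,"tz": -8,"wx": 0,"wy": 0,"wz": 0,"hand": 94},
    {"tx": 0,"ty": 0,"tz": -20,"wx": 0,"wy": 0,"wz": 0,"hand": 94},
    {"tx": 0,"ty": 0,"tz": -25,"wx": 0,"wy": 0,"wz": 0,"hand": 94},
  ],
)

```text
clock: 22.55
position: [0.4394, -0.1635, 0.0698]
ee_rot: [180.0, -72.5, 90.0]
contact_force: [-0.1, -0.4, 0.1]
width: 0.094
finger_force: 0.0
```

>>> play_rows(
  steps=[
    {"tx": 0,"ty": 0,"tz": -30,"wx": 0,"wy": 0,"wz": 0,"hand": 94},
    {"tx": 30,"ty": 0,"tz": -10,"wx": 0,"wy": -10,"wz": 0,"hand": 94},
    {"tx": 30,"ty": 0,"tz": -10,"wx": 0,"wy": -10,"wz": 0,"hand": 94},
    {"tx": 30,"ty": 0,"tz": -20,"wx": 0,"wy": -10,"wz": 0,"hand": 94},
    {"tx": 30,"ty": 0,"tz": -20,"wx": 0,"wy": -10,"wz": 0,"hand": 94},
    {"tx": 30,"ty": 0,"tz": -20,"wx": 0,"wy": -10,"wz": 0,"hand": 94},
    {"tx": 30,"ty": 0,"tz": -20,"wx": 0,"wy": -10,"wz": 0,"hand": 94},
    {"tx": 30,"ty": 0,"tz": -20,"wx": 0,"wy": -10,"wz": 0,"hand": 94},
  ],
)

```text
clock: 23.55
position: [0.4393, -0.1163, 0.3043]
ee_rot: [179.8, -2.1, 89.8]
contact_force: [-0.5, 0.5, -0.8]
width: 0.0941
finger_force: 0.0
```

```bash
python3 -c "
from h import *
st()
C=cam('scene'); D=cam('top'); 
a=cv2.resize(C[0][90:230,150:330,::-1],(400,311)); b=cv2.resize(D[0][::2,::2,::-1],(400,300)); cv2.imwrite('pics/m2.png',np.vstack([a,b])[:600])
"
```

```text
t 23.55 tcp [ 0.4393 -0.1163  0.3043] grasp [ 0.4396 -0.1135  0.2264] rot [179.8  -2.1  89.8] q [-23.1  -7.1  90.3   2.   97.4 -22.7] w 0.0941 F [-0.5  0.5 -0.8] 0.0
```

View pics/m2.png

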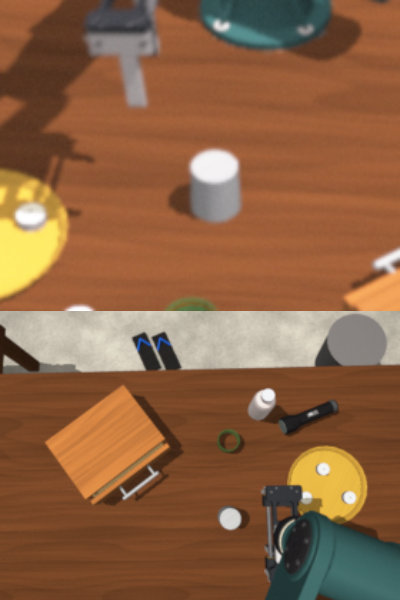

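>>> play_rows(
  steps=[
    {"tx": 0,"ty": 0,"tz": 0,"wx": 0,"wy": -2.3,"wz": -9.1,"hand": 34},
    {"tx": 0,"ty": 0,"tz": 0,"wx": 0,"wy": 0,"wz": -9.1,"hand": 34},
    {"tx": 0,"ty": 0,"tz": 0,"wx": 0,"wy": 0,"wz": -9.1,"hand": 34},
    {"tx": 0,"ty": 0,"tz": 0,"wx": 0,"wy": 0,"wz": -9.1,"hand": 34},
    {"tx": 0,"ty": 0,"tz": 0,"wx": 0,"wy": 0,"wz": 0,"hand": 34},
    {"tx": 0,"ty": 0,"tz": 0,"wx": 0,"wy": 0,"wz": 0,"hand": 34},
    {"tx": 0,"ty": 0,"tz": 0,"wx": 0,"wy": 0,"wz": 0,"hand": 34},
    {"tx": 0,"ty": 0,"tz": 0,"wx": 0,"wy": 0,"wz": 0,"hand": 34},
  ],
)

```text
clock: 24.65
position: [0.4394, -0.1157, 0.3011]
ee_rot: [179.7, -0.1, 126.4]
contact_force: [0.3, 0.5, -0.3]
width: 0.0342
finger_force: 0.0
```

>>> play_rows(
  steps=[
    {"tx": 27,"ty": 35.1,"tz": 6.8,"wx": 0,"wy": 0,"wz": 0,"hand": 34},
    {"tx": 27,"ty": 35.1,"tz": 6.8,"wx": 0,"wy": 0,"wz": 0,"hand": 34},
    {"tx": 27,"ty": 35.1,"tz": 6.8,"wx": 0,"wy": 0,"wz": 0,"hand": 34},
    {"tx": 27,"ty": 35.1,"tz": 6.8,"wx": 0,"wy": 0,"wz": 0,"hand": 34},
    {"tx": 27,"ty": 35.1,"tz": 6.8,"wx": 0,"wy": 0,"wz": 0,"hand": 34},
    {"tx": 27,"ty": 35.1,"tz": 6.8,"wx": 0,"wy": 0,"wz": 0,"hand": 34},
    {"tx": 27,"ty": 35.1,"tz": 6.8,"wx": 0,"wy": 0,"wz": 0,"hand": 34},
    {"tx": 27,"ty": 35.1,"tz": 6.8,"wx": 0,"wy": 0,"wz": 0,"hand": 34},
  ],
)

```text
clock: 25.65
position: [0.5376, 0.2267, 0.2481]
ee_rot: [179.7, -0.0, 126.4]
contact_force: [0.3, -0.2, -0.4]
width: 0.0338
finger_force: 0.0
```

```bash
python3 -c "
from h import *
st()
S=cam('scene')
print('scene check', proj(S,(.5007,.2743,.047))*1.4, proj(S,(.575,.1736,.047))*1.4)
C=cam('wrist'); g=cv2.cvtColor(C[0],cv2.COLOR_RGB2HSV); m=cv2.inRange(g,(0,0,110),(180,50,255)); 
print(proj(C,(.5007,.2743,.047)),proj(C,(.575,.1736,.047)))
for k in cv2.findContours(m,0,2)[0]:
  if cv2.contourArea(k)>150: print(cv2.minAreaRect(k))
save(C,'w4.png',1.0)
"
```

```text
t 25.65 tcp [0.5376 0.2267 0.2481] grasp [0.5379 0.227  0.1701] rot [179.7  -0.  126.4] q [ 17.2  10.   79.1   0.1  90.6 -19.2] w 0.0338 F [ 0.3 -0.2 -0.4] 0.0
scene check [497.98082271 266.86233525] [446.76940312 292.08566537]
[276.7923531 153.7071051] [276.83826027 274.28502499]
((510.5000305175781, 374.006103515625), (48.85002899169922, 97.60250091552734), 89.30130767822266)
((475.5, 336.5), (23.0, 47.0), 90.0)
((280.3404235839844, 355.4902648925781), (133.0541229248047, 61.896976470947266), 0.48146581649780273)
((77.76644897460938, 309.30615234375), (34.93901062011719, 16.692258834838867), 2.12109637260437)
((538.8377685546875, 301.0320739746094), (48.836456298828125, 41.64920425415039), 10.619654655456543)
((52.72274398803711, 324.8265380859375), (124.73395538330078, 71.56023406982422), 38.04704284667969)
((330.6346130371094, 276.6730651855469), (81.19209289550781, 24.90675163269043), 78.69007110595703)
((233.4807891845703, 277.5961608886719), (25.887331008911133, 82.95712280273438), 11.309932708740234)
((291.0, 215.0), (124.0, 42.0), 90.0)
```

View pics/w4.png

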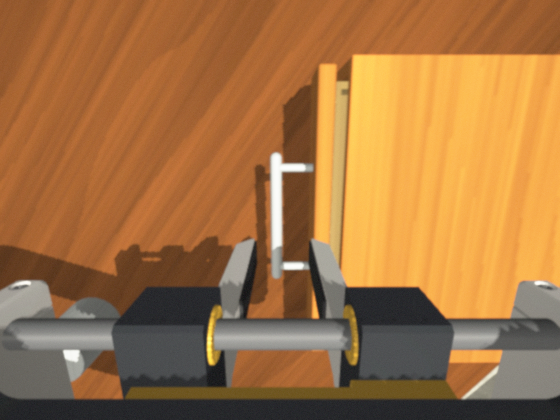

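>>> play_rows(
  steps=[
    {"tx": 0,"ty": 0,"tz": 15.4,"wx": 0,"wy": 0,"wz": 0,"hand": 34},
    {"tx": 0,"ty": 0,"tz": 15.4,"wx": 0,"wy": 0,"wz": 0,"hand": 34},
    {"tx": 0,"ty": 0,"tz": 15.4,"wx": 0,"wy": 0,"wz": 0,"hand": 34},
    {"tx": 0,"ty": 0,"tz": 15.4,"wx": 0,"wy": 0,"wz": 0,"hand": 34},
    {"tx": 0,"ty": 0,"tz": 15.4,"wx": 0,"wy": 0,"wz": 0,"hand": 34},
    {"tx": 0,"ty": 0,"tz": 15.4,"wx": 0,"wy": 0,"wz": 0,"hand": 34},
    {"tx": 0,"ty": 0,"tz": 15.4,"wx": 0,"wy": 0,"wz": 0,"hand": 34},
    {"tx": 0,"ty": 0,"tz": 15.4,"wx": 0,"wy": 0,"wz": 0,"hand": 34},
  ],
)

```text
clock: 26.75
position: [0.5378, 0.2256, 0.124]
ee_rot: [179.7, -0.1, 126.4]
contact_force: [-0.0, -0.2, 0.6]
width: 0.0339
finger_force: 0.0
```

>>> play_rows(
  steps=[
    {"tx": 0,"ty": 0,"tz": 0,"wx": 0,"wy": 0,"wz": 0,"hand": 5},
    {"tx": 0,"ty": 0,"tz": 0,"wx": 0,"wy": 0,"wz": 0,"hand": 5},
    {"tx": 0,"ty": 0,"tz": 0,"wx": 0,"wy": 0,"wz": 0,"hand": 5},
    {"tx": 0,"ty": 0,"tz": 0,"wx": 0,"wy": 0,"wz": 0,"hand": 5},
    {"tx": 0,"ty": 0,"tz": 0,"wx": 0,"wy": 0,"wz": 0,"hand": 5},
    {"tx": 0,"ty": 0,"tz": 0,"wx": 0,"wy": 0,"wz": 0,"hand": 5},
    {"tx": 0,"ty": -2,"tz": 0,"wx": 0,"wy": 0,"wz": 0,"hand": 5},
    {"tx": 0,"ty": -4,"tz": 0,"wx": 0,"wy": 0,"wz": 0,"hand": 5},
  ],
  grip_force=15,
)

```text
clock: 27.75
position: [0.5335, 0.2222, 0.1257]
ee_rot: [179.6, -0.0, 126.4]
contact_force: [1.7, 0.9, 3.7]
width: 0.0102
finger_force: 15.0
```

>>> play_rows(
  steps=[
    {"tx": 0,"ty": -8,"tz": 0,"wx": 0,"wy": 0,"wz": 0,"hand": 5},
    {"tx": 0,"ty": -9,"tz": 0,"wx": 0,"wy": 0,"wz": 0,"hand": 5},
    {"tx": 0,"ty": -9,"tz": 0,"wx": 0,"wy": 0,"wz": 0,"hand": 5},
    {"tx": 0,"ty": -9,"tz": 0,"wx": 0,"wy": 0,"wz": 0,"hand": 5},
    {"tx": 0,"ty": -9,"tz": 0,"wx": 0,"wy": 0,"wz": 0,"hand": 5},
    {"tx": 0,"ty": -9,"tz": 0,"wx": 0,"wy": 0,"wz": 0,"hand": 5},
    {"tx": 0,"ty": -9,"tz": 0,"wx": 0,"wy": 0,"wz": 0,"hand": 5},
    {"tx": 0,"ty": -9,"tz": 0,"wx": 0,"wy": 0,"wz": 0,"hand": 5},
  ],
)

```text
clock: 28.75
position: [0.4759, 0.1793, 0.1256]
ee_rot: [179.6, 0.0, 126.4]
contact_force: [1.7, 0.6, 5.3]
width: 0.0103
finger_force: 15.0
```

>>> play_rows(
  steps=[
    {"tx": 0,"ty": -9,"tz": 0,"wx": 0,"wy": 0,"wz": 0,"hand": 5},
    {"tx": 0,"ty": -9,"tz": 0,"wx": 0,"wy": 0,"wz": 0,"hand": 5},
    {"tx": 0,"ty": -9,"tz": 0,"wx": 0,"wy": 0,"wz": 0,"hand": 5},
    {"tx": 0,"ty": -9,"tz": 0,"wx": 0,"wy": 0,"wz": 0,"hand": 5},
    {"tx": 0,"ty": -9,"tz": 0,"wx": 0,"wy": 0,"wz": 0,"hand": 5},
    {"tx": 0,"ty": -9,"tz": 0,"wx": 0,"wy": 0,"wz": 0,"hand": 5},
    {"tx": 0,"ty": -4,"tz": 0,"wx": 0,"wy": 0,"wz": 0,"hand": 5},
    {"tx": 0,"ty": 0,"tz": 0,"wx": 0,"wy": 0,"wz": 0,"hand": 5},
  ],
)

```text
clock: 29.75
position: [0.4291, 0.1446, 0.1256]
ee_rot: [179.7, 0.1, 126.4]
contact_force: [0.1, -1.0, 8.8]
width: 0.01
finger_force: 15.0
```

>>> play_rows(
  steps=[
    {"tx": 0,"ty": 0,"tz": 0,"wx": 0,"wy": 0,"wz": 0,"hand": 34},
    {"tx": 0,"ty": 0,"tz": 0,"wx": 0,"wy": 0,"wz": 0,"hand": 34},
    {"tx": 0,"ty": 0,"tz": 0,"wx": 0,"wy": 0,"wz": 0,"hand": 34},
    {"tx": 0,"ty": 0,"tz": 0,"wx": 0,"wy": 0,"wz": 0,"hand": 34},
    {"tx": 0,"ty": 0,"tz": -5,"wx": 0,"wy": 0,"wz": 0,"hand": 34},
    {"tx": 0,"ty": 0,"tz": -20,"wx": 0,"wy": 0,"wz": 0,"hand": 34},
    {"tx": 0,"ty": 0,"tz": -20,"wx": 0,"wy": 0,"wz": 0,"hand": 34},
    {"tx": 0,"ty": 0,"tz": -20,"wx": 0,"wy": 0,"wz": 0,"hand": 34},
  ],
)

```text
clock: 30.75
position: [0.4289, 0.1452, 0.1904]
ee_rot: [179.7, -0.0, 126.4]
contact_force: [0.4, -0.2, -0.4]
width: 0.0342
finger_force: 0.0
```

>>> play_rows(
  steps=[
    {"tx": 0,"ty": 14,"tz": -15,"wx": 0,"wy": 0,"wz": 0,"hand": 94},
    {"tx": 0,"ty": 14,"tz": -15,"wx": 0,"wy": 0,"wz": 0,"hand": 94},
    {"tx": 0,"ty": 14,"tz": -15,"wx": 0,"wy": 0,"wz": 0,"hand": 94},
    {"tx": 0,"ty": 14,"tz": -15,"wx": 0,"wy": 0,"wz": 0,"hand": 94},
    {"tx": 0,"ty": 14,"tz": -15,"wx": 0,"wy": 0,"wz": 0,"hand": 94},
    {"tx": 0,"ty": 14,"tz": -15,"wx": 0,"wy": 0,"wz": 0,"hand": 94},
    {"tx": 0,"ty": 14,"tz": -15,"wx": 0,"wy": 0,"wz": 0,"hand": 94},
    {"tx": 0,"ty": 14,"tz": -15,"wx": 0,"wy": 0,"wz": 0,"hand": 94},
  ],
)

```text
clock: 31.75
position: [0.519, 0.2115, 0.3107]
ee_rot: [179.7, -0.1, 126.4]
contact_force: [0.4, -0.3, -0.2]
width: 0.0935
finger_force: 0.0
```

```bash
python3 -c "
from h import *
st()
C=cam('wrist'); save(C,'w5.png',1.4)
"
```

```text
t 31.75 tcp [0.519  0.2115 0.3107] grasp [0.5193 0.2118 0.2327] rot [ 1.797e+02 -1.000e-01  1.264e+02] q [ 16.3   6.1  76.4   0.1  97.2 -20.1] w 0.0935 F [ 0.4 -0.3 -0.2] 0.0
```

View pics/w5.png

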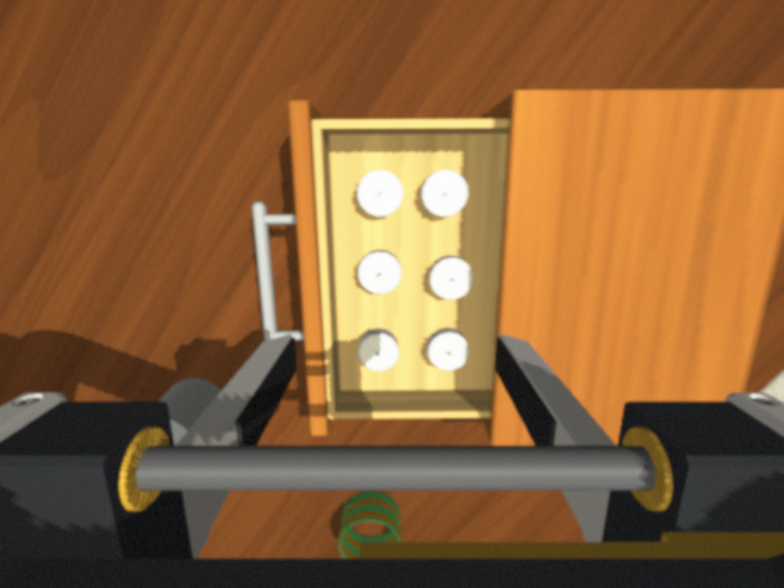

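The drawer view shows six tealights in a 2x3 grid. The front column is at (380,193), (379,272) and (379,350). I'll locate them exactly.

```bash
cat >> h.py <<'E'
def whites(C,z,box=None,amin=250):
    g=cv2.cvtColor(C[0],cv2.COLOR_RGB2HSV); m=cv2.inRange(g,(0,0,130),(180,45,255)); out=[]
    for k in cv2.findContours(m,0,2)[0]:
        if cv2.contourArea(k)>amin:
            (u,v),rad=cv2.minEnclosingCircle(k)
            if cv2.contourArea(k)/(np.pi*rad*rad)>.7: out.append((round(u),round(v),round(rad,1),ray(C,u,v,z)[:2].round(4)))
    return out
E
python3 -c "
from h import *
C=cam('wrist')
for w in whites(C,.038): print(w)
D=cam('top'); print('top')
for w in whites(D,.038,amin=60): print(w)
"
```

```text
(316, 248, 14.6, array([0.6005, 0.1829]))
(267, 248, 14.4, array([0.5491, 0.1441]))
(318, 197, 15.3, array([0.5602, 0.2376]))
(267, 193, 15.2, array([0.5067, 0.2044]))
(313, 137, 16.5, array([0.5109, 0.2911]))
(268, 137, 16.4, array([0.4676, 0.2592]))
top
(427, 260, 9.2, array([ 0.4937, -0.2614]))
(488, 260, 9.5, array([ 0.4922, -0.3887]))
(207, 258, 9.3, array([0.5075, 0.2033]))
(236, 237, 9.0, array([0.5509, 0.142 ]))
(191, 233, 9.4, array([0.5614, 0.2369]))
(451, 220, 9.2, array([ 0.5767, -0.3176]))
(217, 213, 9.3, array([0.6021, 0.1812]))
```

>>> play_rows(
  steps=[
    {"tx": 0,"ty": 0,"tz": 0,"wx": 0,"wy": 0,"wz": 10,"hand": 54},
    {"tx": 0,"ty": 0,"tz": 0,"wx": 0,"wy": 0,"wz": 10,"hand": 54},
    {"tx": 0,"ty": 0,"tz": 0,"wx": 0,"wy": 0,"wz": 10,"hand": 54},
    {"tx": 0,"ty": 0,"tz": 0,"wx": 0,"wy": 0,"wz": 10,"hand": 54},
    {"tx": 0,"ty": 0,"tz": 0,"wx": 0,"wy": 0,"wz": 10,"hand": 54},
    {"tx": 0,"ty": 0,"tz": 0,"wx": 0,"wy": 0,"wz": 10,"hand": 54},
    {"tx": 0,"ty": 0,"tz": 0,"wx": 0,"wy": 0,"wz": 10,"hand": 54},
    {"tx": 0,"ty": 0,"tz": 0,"wx": 0,"wy": 0,"wz": 10,"hand": 54},
  ],
)

```text
clock: 32.9
position: [0.5179, 0.2107, 0.3089]
ee_rot: [-179.9, -0.2, 46.1]
contact_force: [-0.1, 1.0, 0.4]
width: 0.054
finger_force: 0.0
```

>>> play_rows(
  steps=[
    {"tx": 0,"ty": 0,"tz": 0,"wx": 0,"wy": 0,"wz": 10,"hand": 54},
    {"tx": -2.2,"ty": 10.5,"tz": 15.8,"wx": 0,"wy": 0,"wz": 0,"hand": 54},
    {"tx": -2.2,"ty": 10.5,"tz": 15.8,"wx": 0,"wy": 0,"wz": 0,"hand": 54},
    {"tx": -2.2,"ty": 10.5,"tz": 15.8,"wx": 0,"wy": 0,"wz": 0,"hand": 54},
    {"tx": -2.2,"ty": 10.5,"tz": 15.8,"wx": 0,"wy": 0,"wz": 0,"hand": 54},
    {"tx": -2.2,"ty": 10.5,"tz": 15.8,"wx": 0,"wy": 0,"wz": 0,"hand": 54},
    {"tx": -2.2,"ty": 10.5,"tz": 15.8,"wx": 0,"wy": 0,"wz": 0,"hand": 54},
    {"tx": -2.2,"ty": 10.5,"tz": 15.8,"wx": 0,"wy": 0,"wz": 0,"hand": 54},
  ],
)

```text
clock: 33.9
position: [0.5506, 0.1426, 0.1982]
ee_rot: [-179.9, -0.3, 36.4]
contact_force: [-0.7, 0.2, -0.5]
width: 0.0546
finger_force: 0.0
```

```bash
cat >> h.py <<'E'
def to(x,y,z,n):
    s=r.observe(); q=R.from_euler('xyz',s['ee_rot'],degrees=True); d=q.inv().apply(np.array([x,y,z])-s['position'])*1000
    print('total',d.round(1),'per row',(d/n).round(1))
E
python3 -c "
from h import *
st(); to(.550,.143,.122,8)
C=cam('wrist')
for w in whites(C,.038): print(w)
D=cam('top'); print('top')
for w in whites(D,.07,amin=60): print(w)
"
```

```text
t 33.9 tcp [0.5506 0.1426 0.1982] grasp [0.5508 0.1429 0.1202] rot [-179.9   -0.3   36.4] q [ 8.7  9.7 85.3  0.2 84.8 62.3] w 0.0546 F [-0.7  0.2 -0.5] 0.0
total [-0.6 -0.6 76.2] per row [-0.1 -0.1  9.5]
(284, 223, 21.7, array([0.552 , 0.1423]))
(198, 220, 22.3, array([0.5097, 0.2027]))
(121, 220, 23.6, array([0.4703, 0.2565]))
(111, 157, 25.7, array([0.5139, 0.2883]))
(283, 147, 23.4, array([0.6028, 0.1807]))
(199, 146, 25.0, array([0.5634, 0.2355]))
top
(427, 261, 9.3, array([ 0.4938, -0.2497]))
(488, 260, 9.5, array([ 0.4934, -0.3728]))
(451, 220, 9.2, array([ 0.5748, -0.3043]))
```

>>> play_rows(
  steps=[
    {"tx": 0,"ty": 0,"tz": 9.5,"wx": 0,"wy": 0,"wz": 0,"hand": 54},
    {"tx": 0,"ty": 0,"tz": 9.5,"wx": 0,"wy": 0,"wz": 0,"hand": 54},
    {"tx": 0,"ty": 0,"tz": 9.5,"wx": 0,"wy": 0,"wz": 0,"hand": 54},
    {"tx": 0,"ty": 0,"tz": 9.5,"wx": 0,"wy": 0,"wz": 0,"hand": 54},
    {"tx": 0,"ty": 0,"tz": 9.5,"wx": 0,"wy": 0,"wz": 0,"hand": 54},
    {"tx": 0,"ty": 0,"tz": 9.5,"wx": 0,"wy": 0,"wz": 0,"hand": 54},
    {"tx": 0,"ty": 0,"tz": 9.5,"wx": 0,"wy": 0,"wz": 0,"hand": 54},
    {"tx": 0,"ty": 0,"tz": 9.5,"wx": 0,"wy": 0,"wz": 0,"hand": 54},
  ],
)

```text
clock: 35.0
position: [0.5505, 0.1436, 0.1226]
ee_rot: [-179.9, -0.3, 36.4]
contact_force: [0.5, 0.8, -0.1]
width: 0.0541
finger_force: 0.0
```

>>> play_rows(
  steps=[
    {"tx": 0,"ty": 0,"tz": 0,"wx": 0,"wy": 0,"wz": 0,"hand": 30},
    {"tx": 0,"ty": 0,"tz": 0,"wx": 0,"wy": 0,"wz": 0,"hand": 30},
    {"tx": 0,"ty": 0,"tz": 0,"wx": 0,"wy": 0,"wz": 0,"hand": 30},
    {"tx": 0,"ty": 0,"tz": 0,"wx": 0,"wy": 0,"wz": 0,"hand": 30},
    {"tx": 0,"ty": 0,"tz": 0,"wx": 0,"wy": 0,"wz": 0,"hand": 30},
    {"tx": 0,"ty": 0,"tz": -10,"wx": 0,"wy": 0,"wz": 0,"hand": 30},
    {"tx": 0,"ty": 0,"tz": -20,"wx": 0,"wy": 0,"wz": 0,"hand": 30},
    {"tx": 0,"ty": 0,"tz": -20,"wx": 0,"wy": 0,"wz": 0,"hand": 30},
  ],
  grip_force=10,
)

```text
clock: 36.0
position: [0.5504, 0.1434, 0.1744]
ee_rot: [-180.0, -0.3, 36.4]
contact_force: [0.3, -0.4, -0.4]
width: 0.0377
finger_force: 10.0
```

```bash
python3 -c "
from h import *
st(); to(.493,-.333,.20,16); to(.439,-.035,.25,8)
D=cam('scene')
for w in whites(D,.07,amin=60): print(w)
"
```

```text
t 36.0 tcp [0.5504 0.1434 0.1744] grasp [0.5507 0.1437 0.0964] rot [-180.    -0.3   36.4] q [ 8.8 10.6 87.   0.2 82.1 62.4] w 0.0377 F [ 0.3 -0.4 -0.4] 9.999904185533524
total [-328.8  349.3  -27.5] per row [-20.6  21.8  -1.7]
total [-195.2   77.4  -76.6] per row [-24.4   9.7  -9.6]
(136, 207, 7.0, array([ 0.6256, -0.3061]))
(330, 194, 7.4, array([0.5418, 0.2   ]))
(164, 186, 6.8, array([ 0.5441, -0.2501]))
(349, 185, 7.3, array([0.5031, 0.253 ]))
(119, 183, 6.8, array([ 0.5417, -0.3749]))
```

>>> play_rows(
  steps=[
    {"tx": -20.6,"ty": 21.8,"tz": -5,"wx": 0,"wy": 0,"wz": 0,"hand": 30},
    {"tx": -20.6,"ty": 21.8,"tz": -5,"wx": 0,"wy": 0,"wz": 0,"hand": 30},
    {"tx": -20.6,"ty": 21.8,"tz": -5,"wx": 0,"wy": 0,"wz": 0,"hand": 30},
    {"tx": -20.6,"ty": 21.8,"tz": -5,"wx": 0,"wy": 0,"wz": 0,"hand": 30},
    {"tx": -20.6,"ty": 21.8,"tz": -5,"wx": 0,"wy": 0,"wz": 0,"hand": 30},
    {"tx": -20.6,"ty": 21.8,"tz": 0,"wx": 0,"wy": 0,"wz": 0,"hand": 30},
    {"tx": -20.6,"ty": 21.8,"tz": 0,"wx": 0,"wy": 0,"wz": 0,"hand": 30},
    {"tx": -20.6,"ty": 21.8,"tz": 0,"wx": 0,"wy": 0,"wz": 0,"hand": 30},
  ],
)

```text
clock: 37.05
position: [0.521, -0.0959, 0.1976]
ee_rot: [-180.0, -0.3, 36.4]
contact_force: [0.1, -0.7, -0.8]
width: 0.0379
finger_force: 10.0
```

>>> play_rows(
  steps=[
    {"tx": -20.5,"ty": 21.9,"tz": 0,"wx": 0,"wy": 0,"wz": 0,"hand": 30},
    {"tx": -20.5,"ty": 21.9,"tz": 0,"wx": 0,"wy": 0,"wz": 0,"hand": 30},
    {"tx": -20.5,"ty": 21.9,"tz": 0,"wx": 0,"wy": 0,"wz": 0,"hand": 30},
    {"tx": -20.5,"ty": 21.9,"tz": 0,"wx": 0,"wy": 0,"wz": 0,"hand": 30},
    {"tx": -20.5,"ty": 21.8,"tz": 0,"wx": 0,"wy": 0,"wz": 0,"hand": 30},
    {"tx": -20.5,"ty": 21.8,"tz": 0,"wx": 0,"wy": 0,"wz": 0,"hand": 30},
    {"tx": -20.5,"ty": 21.8,"tz": 0,"wx": 0,"wy": 0,"wz": 0,"hand": 30},
    {"tx": -20.5,"ty": 21.8,"tz": 0,"wx": 0,"wy": 0,"wz": 0,"hand": 30},
  ],
)

```text
clock: 38.05
position: [0.4927, -0.3339, 0.1965]
ee_rot: [-180.0, -0.3, 36.4]
contact_force: [0.1, 0.6, -0.4]
width: 0.0375
finger_force: 10.0
```

```bash
python3 -c "
from h import *
st(); to(.493,-.333,.1055,8)
C=cam('wrist')
for w in whites(C,.02): print(w)
D=cam('top'); print('top tumbler')
for w in whites(D,.07,amin=60): print(w)
"
```

```text
t 38.05 tcp [ 0.4927 -0.3339  0.1965] grasp [ 0.493  -0.3337  0.1185] rot [-180.    -0.3   36.4] q [-39.7  13.1  81.4   0.3  85.4  13.9] w 0.0375 F [ 0.1  0.6 -0.4] 10.000464767217636
total [ 0.3 -0.5 91.1] per row [ 0.  -0.1 11.4]
(283, 258, 30.7, array([ 0.4614, -0.3581]))
(226, 179, 22.0, array([ 0.4923, -0.2724]))
(338, 139, 22.6, array([ 0.5776, -0.3306]))
top tumbler
(322, 290, 15.4, array([ 0.4401, -0.035 ]))
(180, 278, 9.3, array([0.4701, 0.2504]))
(427, 261, 9.3, array([ 0.4938, -0.2497]))
(207, 258, 9.2, array([0.5079, 0.197 ]))
(166, 257, 9.3, array([0.5125, 0.2812]))
(191, 233, 9.3, array([0.5603, 0.2295]))
(451, 220, 9.0, array([ 0.5753, -0.3049]))
(217, 213, 9.2, array([0.5994, 0.176 ]))
```

>>> play_rows(
  steps=[
    {"tx": 0,"ty": 0,"tz": 15,"wx": 0,"wy": 0,"wz": 0,"hand": 30},
    {"tx": 0,"ty": 0,"tz": 15,"wx": 0,"wy": 0,"wz": 0,"hand": 30},
    {"tx": 0,"ty": 0,"tz": 15,"wx": 0,"wy": 0,"wz": 0,"hand": 30},
    {"tx": 0,"ty": 0,"tz": 15,"wx": 0,"wy": 0,"wz": 0,"hand": 30},
    {"tx": 0,"ty": 0,"tz": 12,"wx": 0,"wy": 0,"wz": 0,"hand": 30},
    {"tx": 0,"ty": 0,"tz": 12,"wx": 0,"wy": 0,"wz": 0,"hand": 30},
    {"tx": 0,"ty": 0,"tz": 5,"wx": 0,"wy": 0,"wz": 0,"hand": 30},
    {"tx": 0,"ty": 0,"tz": 1.5,"wx": 0,"wy": 0,"wz": 0,"hand": 30},
  ],
)

```text
clock: 39.15
position: [0.4931, -0.3326, 0.1056]
ee_rot: [-179.9, -0.3, 36.4]
contact_force: [0.7, -0.3, -0.7]
width: 0.0377
finger_force: 10.0
```

>>> play_rows(
  steps=[
    {"tx": 0,"ty": 0,"tz": 0.5,"wx": 0,"wy": 0,"wz": 0,"hand": 30},
    {"tx": 0,"ty": 0,"tz": 0,"wx": 0,"wy": 0,"wz": 0,"hand": 46},
    {"tx": 0,"ty": 0,"tz": 0,"wx": 0,"wy": 0,"wz": 0,"hand": 46},
    {"tx": 0,"ty": 0,"tz": 0,"wx": 0,"wy": 0,"wz": 0,"hand": 46},
    {"tx": 0,"ty": 0,"tz": 0,"wx": 0,"wy": 0,"wz": 0,"hand": 46},
    {"tx": 0,"ty": 0,"tz": -10,"wx": 0,"wy": 0,"wz": 0,"hand": 46},
    {"tx": 0,"ty": 0,"tz": -35,"wx": 0,"wy": 0,"wz": 0,"hand": 46},
    {"tx": 0,"ty": 0,"tz": -50,"wx": 0,"wy": 0,"wz": 0,"hand": 46},
  ],
)

```text
clock: 40.15
position: [0.4921, -0.3324, 0.2001]
ee_rot: [-179.7, -0.2, 36.4]
contact_force: [0.1, 0.3, 1.0]
width: 0.0458
finger_force: 0.0
```

```bash
python3 -c "
from h import *
st(); to(.508,.204,.20,16)
C=cam('wrist')
for w in whites(C,.02): print(w)
D=cam('top'); print('top drawer')
for w in whites(D,.038,amin=60): print(w)
"
```

```text
t 40.15 tcp [ 0.4921 -0.3324  0.2001] grasp [ 0.4922 -0.3319  0.1221] rot [-179.7   -0.2   36.4] q [-39.6  13.   81.2   0.3  86.   14. ] w 0.0458 F [0.1 0.3 1. ] 0.0
total [ 331.1 -422.3    3.3] per row [ 20.7 -26.4   0.2]
(285, 218, 20.4, array([ 0.4923, -0.3341]))
(226, 177, 21.5, array([ 0.4917, -0.269 ]))
(339, 137, 22.6, array([ 0.5785, -0.3282]))
top drawer
(322, 290, 15.4, array([ 0.4369, -0.0378]))
(180, 278, 9.3, array([0.468 , 0.2587]))
(427, 260, 9.2, array([ 0.4937, -0.2614]))
(457, 261, 10.0, array([ 0.4914, -0.3238]))
(207, 258, 9.3, array([0.5073, 0.2032]))
(166, 257, 9.3, array([0.512 , 0.2907]))
(191, 233, 9.3, array([0.5617, 0.237 ]))
(451, 221, 9.1, array([ 0.5757, -0.3174]))
(217, 213, 9.2, array([0.6024, 0.1814]))
```

>>> play_rows(
  steps=[
    {"tx": 20.7,"ty": -26.4,"tz": 0,"wx": 0,"wy": 0,"wz": 0,"hand": 54},
    {"tx": 20.7,"ty": -26.4,"tz": 0,"wx": 0,"wy": 0,"wz": 0,"hand": 54},
    {"tx": 20.7,"ty": -26.4,"tz": 0,"wx": 0,"wy": 0,"wz": 0,"hand": 54},
    {"tx": 20.7,"ty": -26.4,"tz": 0,"wx": 0,"wy": 0,"wz": 0,"hand": 54},
    {"tx": 20.7,"ty": -26.4,"tz": 0,"wx": 0,"wy": 0,"wz": 0,"hand": 54},
    {"tx": 20.7,"ty": -26.4,"tz": 0,"wx": 0,"wy": 0,"wz": 0,"hand": 54},
    {"tx": 20.7,"ty": -26.4,"tz": 0,"wx": 0,"wy": 0,"wz": 0,"hand": 54},
    {"tx": 20.7,"ty": -26.4,"tz": 0,"wx": 0,"wy": 0,"wz": 0,"hand": 54},
  ],
)

```text
clock: 41.25
position: [0.5006, -0.0635, 0.2014]
ee_rot: [-180.0, -0.3, 36.4]
contact_force: [0.9, -0.0, -0.2]
width: 0.0542
finger_force: 0.0
```

>>> play_rows(
  steps=[
    {"tx": 20.7,"ty": -26.4,"tz": 0,"wx": 0,"wy": 0,"wz": 0,"hand": 54},
    {"tx": 20.7,"ty": -26.4,"tz": 0,"wx": 0,"wy": 0,"wz": 0,"hand": 54},
    {"tx": 20.7,"ty": -26.4,"tz": 0,"wx": 0,"wy": 0,"wz": 0,"hand": 54},
    {"tx": 20.7,"ty": -26.4,"tz": 0,"wx": 0,"wy": 0,"wz": 0,"hand": 54},
    {"tx": 20.7,"ty": -26.4,"tz": 0,"wx": 0,"wy": 0,"wz": 0,"hand": 54},
    {"tx": 20.7,"ty": -26.4,"tz": 0,"wx": 0,"wy": 0,"wz": 0,"hand": 54},
    {"tx": 20.7,"ty": -26.4,"tz": 0,"wx": 0,"wy": 0,"wz": 0,"hand": 54},
    {"tx": 20.7,"ty": -26.4,"tz": 0,"wx": 0,"wy": 0,"wz": 0,"hand": 54},
  ],
)

```text
clock: 42.25
position: [0.5085, 0.2047, 0.2023]
ee_rot: [-179.9, -0.3, 36.4]
contact_force: [0.5, -0.0, 0.0]
width: 0.0539
finger_force: 0.0
```

```bash
python3 -c "
from h import *
st(); to(.508,.2035,.1225,8)
C=cam('wrist')
for w in whites(C,.038): print(w)
"
```

```text
t 42.25 tcp [0.5085 0.2047 0.2023] grasp [0.5088 0.205  0.1243] rot [-179.9   -0.3   36.4] q [15.9  7.  87.9  0.1 84.9 69.5] w 0.0539 F [ 0.5 -0.   0. ] 0.0
total [-1.5  0.7 79.8] per row [-0.2  0.1 10. ]
(280, 221, 22.0, array([0.5078, 0.2071]))
(203, 221, 22.9, array([0.4681, 0.2617]))
(198, 157, 25.5, array([0.5127, 0.294 ]))
(369, 148, 24.2, array([0.6019, 0.1856]))
(284, 148, 24.9, array([0.5606, 0.2409]))
```

>>> play_rows(
  steps=[
    {"tx": 0,"ty": 0,"tz": 10,"wx": 0,"wy": 0,"wz": 0,"hand": 54},
    {"tx": 0,"ty": 0,"tz": 10,"wx": 0,"wy": 0,"wz": 0,"hand": 54},
    {"tx": 0,"ty": 0,"tz": 10,"wx": 0,"wy": 0,"wz": 0,"hand": 54},
    {"tx": 0,"ty": 0,"tz": 10,"wx": 0,"wy": 0,"wz": 0,"hand": 54},
    {"tx": 0,"ty": 0,"tz": 10,"wx": 0,"wy": 0,"wz": 0,"hand": 54},
    {"tx": 0,"ty": 0,"tz": 10,"wx": 0,"wy": 0,"wz": 0,"hand": 54},
    {"tx": 0,"ty": 0,"tz": 10,"wx": 0,"wy": 0,"wz": 0,"hand": 54},
    {"tx": 0,"ty": 0,"tz": 10,"wx": 0,"wy": 0,"wz": 0,"hand": 54},
  ],
)

```text
clock: 43.3
position: [0.509, 0.204, 0.1216]
ee_rot: [-179.9, -0.3, 36.4]
contact_force: [-0.1, 0.5, 0.7]
width: 0.054
finger_force: 0.0
```

>>> play_rows(
  steps=[
    {"tx": 0,"ty": 0,"tz": 0,"wx": 0,"wy": 0,"wz": 0,"hand": 30},
    {"tx": 0,"ty": 0,"tz": 0,"wx": 0,"wy": 0,"wz": 0,"hand": 30},
    {"tx": 0,"ty": 0,"tz": 0,"wx": 0,"wy": 0,"wz": 0,"hand": 30},
    {"tx": 0,"ty": 0,"tz": 0,"wx": 0,"wy": 0,"wz": 0,"hand": 30},
    {"tx": 0,"ty": 0,"tz": 0,"wx": 0,"wy": 0,"wz": 0,"hand": 30},
    {"tx": 0,"ty": 0,"tz": -10,"wx": 0,"wy": 0,"wz": 0,"hand": 30},
    {"tx": 0,"ty": 0,"tz": -30,"wx": 0,"wy": 0,"wz": 0,"hand": 30},
    {"tx": 0,"ty": 0,"tz": -40,"wx": 0,"wy": 0,"wz": 0,"hand": 30},
  ],
  grip_force=10,
)

```text
clock: 44.3
position: [0.5082, 0.2034, 0.2027]
ee_rot: [-179.9, -0.2, 36.4]
contact_force: [-0.0, -0.8, -0.3]
width: 0.0374
finger_force: 10.0
```

```bash
python3 -c "
from h import *
st(); to(.564,-.386,.20,16)
"
```

```text
t 44.3 tcp [0.5082 0.2034 0.2027] grasp [0.5083 0.2037 0.1247] rot [-179.9   -0.2   36.4] q [15.8  6.9 87.9  0.1 85.1 69.4] w 0.0374 F [-0.  -0.8 -0.3] 9.99993234872818
total [-304.9  507.6    1. ] per row [-19.1  31.7   0.1]
```

>>> play_rows(
  steps=[
    {"tx": -19,"ty": 31.7,"tz": 0,"wx": 0,"wy": 0,"wz": 0,"hand": 30},
    {"tx": -19,"ty": 31.7,"tz": 0,"wx": 0,"wy": 0,"wz": 0,"hand": 30},
    {"tx": -19,"ty": 31.7,"tz": 0,"wx": 0,"wy": 0,"wz": 0,"hand": 30},
    {"tx": -19,"ty": 31.7,"tz": 0,"wx": 0,"wy": 0,"wz": 0,"hand": 30},
    {"tx": -19,"ty": 31.7,"tz": 0,"wx": 0,"wy": 0,"wz": 0,"hand": 30},
    {"tx": -19,"ty": 31.7,"tz": 0,"wx": 0,"wy": 0,"wz": 0,"hand": 30},
    {"tx": -19,"ty": 31.7,"tz": 0,"wx": 0,"wy": 0,"wz": 0,"hand": 30},
    {"tx": -19,"ty": 31.7,"tz": 0,"wx": 0,"wy": 0,"wz": 0,"hand": 30},
  ],
)

```text
clock: 45.3
position: [0.5371, -0.0919, 0.2023]
ee_rot: [180.0, -0.3, 36.4]
contact_force: [-0.2, 0.3, -0.3]
width: 0.0377
finger_force: 10.0
```

>>> play_rows(
  steps=[
    {"tx": -19.1,"ty": 31.7,"tz": 0,"wx": 0,"wy": 0,"wz": 0,"hand": 30},
    {"tx": -19.1,"ty": 31.7,"tz": 0,"wx": 0,"wy": 0,"wz": 0,"hand": 30},
    {"tx": -19.1,"ty": 31.7,"tz": 0,"wx": 0,"wy": 0,"wz": 0,"hand": 30},
    {"tx": -19.1,"ty": 31.7,"tz": 0,"wx": 0,"wy": 0,"wz": 0,"hand": 30},
    {"tx": -19.1,"ty": 31.7,"tz": 0,"wx": 0,"wy": 0,"wz": 0,"hand": 30},
    {"tx": -19.1,"ty": 31.7,"tz": 0,"wx": 0,"wy": 0,"wz": 0,"hand": 30},
    {"tx": -19.1,"ty": 31.7,"tz": 0,"wx": 0,"wy": 0,"wz": 0,"hand": 30},
    {"tx": -19.1,"ty": 31.7,"tz": 0,"wx": 0,"wy": 0,"wz": 0,"hand": 30},
  ],
)

```text
clock: 46.3
position: [0.5645, -0.3868, 0.2012]
ee_rot: [-180.0, -0.3, 36.4]
contact_force: [0.9, -0.8, -0.7]
width: 0.0373
finger_force: 10.0
```

```bash
python3 -c "
from h import *
st(); to(.564,-.387,.1045,8)
C=cam('wrist')
for w in whites(C,.02): print(w)
"
```

```text
t 46.3 tcp [ 0.5645 -0.3868  0.2012] grasp [ 0.5649 -0.3865  0.1232] rot [-180.    -0.3   36.4] q [-39.3  24.1  66.7   0.3  89.1  14.3] w 0.0373 F [ 0.9 -0.8 -0.7] 10.00043973326683
total [-1.  -0.1 96.7] per row [-0.1 -0.  12.1]
(197, 244, 20.7, array([ 0.4948, -0.3375]))
(138, 206, 22.5, array([ 0.4938, -0.2735]))
(242, 169, 22.2, array([ 0.5786, -0.3313]))
```

>>> play_rows(
  steps=[
    {"tx": 0,"ty": 0,"tz": 15,"wx": 0,"wy": 0,"wz": 0,"hand": 30},
    {"tx": 0,"ty": 0,"tz": 15,"wx": 0,"wy": 0,"wz": 0,"hand": 30},
    {"tx": 0,"ty": 0,"tz": 15,"wx": 0,"wy": 0,"wz": 0,"hand": 30},
    {"tx": 0,"ty": 0,"tz": 15,"wx": 0,"wy": 0,"wz": 0,"hand": 30},
    {"tx": 0,"ty": 0,"tz": 15,"wx": 0,"wy": 0,"wz": 0,"hand": 30},
    {"tx": 0,"ty": 0,"tz": 12,"wx": 0,"wy": 0,"wz": 0,"hand": 30},
    {"tx": 0,"ty": 0,"tz": 7,"wx": 0,"wy": 0,"wz": 0,"hand": 30},
    {"tx": 0,"ty": 0,"tz": 2,"wx": 0,"wy": 0,"wz": 0,"hand": 30},
  ],
)

```text
clock: 47.35
position: [0.5647, -0.3851, 0.1043]
ee_rot: [-179.9, -0.3, 36.4]
contact_force: [-1.4, 0.7, 2.8]
width: 0.0378
finger_force: 10.0
```

>>> play_rows(
  steps=[
    {"tx": 0,"ty": 0,"tz": 0.5,"wx": 0,"wy": 0,"wz": 0,"hand": 30},
    {"tx": 0,"ty": 0,"tz": 0,"wx": 0,"wy": 0,"wz": 0,"hand": 46},
    {"tx": 0,"ty": 0,"tz": 0,"wx": 0,"wy": 0,"wz": 0,"hand": 46},
    {"tx": 0,"ty": 0,"tz": 0,"wx": 0,"wy": 0,"wz": 0,"hand": 46},
    {"tx": 0,"ty": 0,"tz": 0,"wx": 0,"wy": 0,"wz": 0,"hand": 46},
    {"tx": 0,"ty": 0,"tz": -10,"wx": 0,"wy": 0,"wz": 0,"hand": 46},
    {"tx": 0,"ty": 0,"tz": -35,"wx": 0,"wy": 0,"wz": 0,"hand": 46},
    {"tx": 0,"ty": 0,"tz": -55,"wx": 0,"wy": 0,"wz": 0,"hand": 46},
  ],
)

```text
clock: 48.35
position: [0.5636, -0.3849, 0.2028]
ee_rot: [-179.7, -0.2, 36.4]
contact_force: [-0.2, -1.0, 0.6]
width: 0.046
finger_force: 0.0
```

```bash
python3 -c "
from h import *
st(); to(.468,.2595,.20,16)
C=cam('wrist')
for w in whites(C,.02): print(w)
D=cam('top'); print('top drawer')
for w in whites(D,.038,amin=60): print(w)
"
```

```text
t 48.35 tcp [ 0.5636 -0.3849  0.2028] grasp [ 0.5635 -0.3843  0.1248] rot [-179.7   -0.2   36.4] q [-39.2  24.   66.7   0.3  89.6  14.4] w 0.046 F [-0.2 -1.   0.6] 0.0
total [ 305.5 -575.3    7.2] per row [ 19.1 -36.    0.5]
(252, 282, 19.2, array([ 0.49  , -0.4008]))
(196, 243, 20.4, array([ 0.4917, -0.3334]))
(285, 218, 20.4, array([ 0.5634, -0.3872]))
(136, 205, 22.4, array([ 0.4904, -0.2688]))
(241, 168, 21.5, array([ 0.5774, -0.3275]))
top drawer
(322, 290, 15.4, array([ 0.4369, -0.0379]))
(180, 278, 9.3, array([0.468 , 0.2587]))
(427, 260, 9.2, array([ 0.4937, -0.2614]))
(488, 260, 9.3, array([ 0.492 , -0.3889]))
(457, 260, 9.3, array([ 0.4935, -0.3238]))
(166, 257, 9.3, array([0.512 , 0.2907]))
(191, 233, 9.3, array([0.5617, 0.237 ]))
(480, 227, 9.9, array([ 0.5617, -0.3765]))
(451, 220, 9.0, array([ 0.5773, -0.3182]))
(217, 213, 9.2, array([0.6024, 0.1814]))
```

Five on the thali. Next is the third tealight at (0.468,0.2595).

>>> play_rows(
  steps=[
    {"tx": 19.1,"ty": -36,"tz": 0,"wx": 0,"wy": 0,"wz": 0,"hand": 54},
    {"tx": 19.1,"ty": -36,"tz": 0,"wx": 0,"wy": 0,"wz": 0,"hand": 54},
    {"tx": 19.1,"ty": -36,"tz": 0,"wx": 0,"wy": 0,"wz": 0,"hand": 54},
    {"tx": 19.1,"ty": -36,"tz": 0,"wx": 0,"wy": 0,"wz": 0,"hand": 54},
    {"tx": 19.1,"ty": -36,"tz": 0,"wx": 0,"wy": 0,"wz": 0,"hand": 54},
    {"tx": 19.1,"ty": -36,"tz": 0,"wx": 0,"wy": 0,"wz": 0,"hand": 54},
    {"tx": 19.1,"ty": -36,"tz": 0,"wx": 0,"wy": 0,"wz": 0,"hand": 54},
    {"tx": 19.1,"ty": -36,"tz": 0,"wx": 0,"wy": 0,"wz": 0,"hand": 54},
  ],
)

```text
clock: 49.45
position: [0.5161, -0.0617, 0.2053]
ee_rot: [-180.0, -0.3, 36.4]
contact_force: [0.7, 0.0, 0.3]
width: 0.054
finger_force: 0.0
```

>>> play_rows(
  steps=[
    {"tx": 19.1,"ty": -36,"tz": 0,"wx": 0,"wy": 0,"wz": 0,"hand": 54},
    {"tx": 19.1,"ty": -36,"tz": 0,"wx": 0,"wy": 0,"wz": 0,"hand": 54},
    {"tx": 19.1,"ty": -36,"tz": 0,"wx": 0,"wy": 0,"wz": 0,"hand": 54},
    {"tx": 19.1,"ty": -36,"tz": 0,"wx": 0,"wy": 0,"wz": 0,"hand": 54},
    {"tx": 19.1,"ty": -36,"tz": 0,"wx": 0,"wy": 0,"wz": 0,"hand": 54},
    {"tx": 19.1,"ty": -36,"tz": 0,"wx": 0,"wy": 0,"wz": 0,"hand": 54},
    {"tx": 19.1,"ty": -36,"tz": 0,"wx": 0,"wy": 0,"wz": 0,"hand": 54},
    {"tx": 19.1,"ty": -36,"tz": 0,"wx": 0,"wy": 0,"wz": 0,"hand": 54},
  ],
)

```text
clock: 50.45
position: [0.4682, 0.2608, 0.2063]
ee_rot: [-180.0, -0.3, 36.4]
contact_force: [-0.7, -0.3, -0.2]
width: 0.0541
finger_force: 0.0
```

```bash
python3 -c "
from h import *
st(); to(.468,.2597,.1225,8)
C=cam('wrist')
for w in whites(C,.038): print(w)
"
```

```text
t 50.45 tcp [0.4682 0.2608 0.2063] grasp [0.4685 0.2611 0.1283] rot [-180.    -0.3   36.4] q [23.   5.3 89.3  0.1 85.2 76.6] w 0.0541 F [-0.7 -0.3 -0.2] 0.0
total [-1.3  0.8 83.8] per row [-0.2  0.1 10.5]
(279, 220, 22.3, array([0.4672, 0.2633]))
(280, 158, 24.3, array([0.5117, 0.2953]))
(448, 149, 25.6, array([0.6007, 0.1867]))
(366, 148, 24.3, array([0.5608, 0.2422]))
```

>>> play_rows(
  steps=[
    {"tx": 0,"ty": 0,"tz": 10.5,"wx": 0,"wy": 0,"wz": 0,"hand": 54},
    {"tx": 0,"ty": 0,"tz": 10.5,"wx": 0,"wy": 0,"wz": 0,"hand": 54},
    {"tx": 0,"ty": 0,"tz": 10.5,"wx": 0,"wy": 0,"wz": 0,"hand": 54},
    {"tx": 0,"ty": 0,"tz": 10.5,"wx": 0,"wy": 0,"wz": 0,"hand": 54},
    {"tx": 0,"ty": 0,"tz": 10.5,"wx": 0,"wy": 0,"wz": 0,"hand": 54},
    {"tx": 0,"ty": 0,"tz": 10.5,"wx": 0,"wy": 0,"wz": 0,"hand": 54},
    {"tx": 0,"ty": 0,"tz": 10.5,"wx": 0,"wy": 0,"wz": 0,"hand": 54},
    {"tx": 0,"ty": 0,"tz": 10,"wx": 0,"wy": 0,"wz": 0,"hand": 54},
  ],
)

```text
clock: 51.5
position: [0.4688, 0.2598, 0.1217]
ee_rot: [-179.9, -0.3, 36.4]
contact_force: [-0.1, 0.7, 0.2]
width: 0.0537
finger_force: 0.0
```

>>> play_rows(
  steps=[
    {"tx": 0,"ty": 0,"tz": 0,"wx": 0,"wy": 0,"wz": 0,"hand": 30},
    {"tx": 0,"ty": 0,"tz": 0,"wx": 0,"wy": 0,"wz": 0,"hand": 30},
    {"tx": 0,"ty": 0,"tz": 0,"wx": 0,"wy": 0,"wz": 0,"hand": 30},
    {"tx": 0,"ty": 0,"tz": 0,"wx": 0,"wy": 0,"wz": 0,"hand": 30},
    {"tx": 0,"ty": 0,"tz": 0,"wx": 0,"wy": 0,"wz": 0,"hand": 30},
    {"tx": 0,"ty": 0,"tz": -20,"wx": 0,"wy": 0,"wz": 0,"hand": 30},
    {"tx": 0,"ty": 0,"tz": -50,"wx": 0,"wy": 0,"wz": 0,"hand": 30},
    {"tx": 0,"ty": 0,"tz": -50,"wx": 0,"wy": 0,"wz": 0,"hand": 30},
  ],
  grip_force=10,
)

```text
clock: 52.5
position: [0.4681, 0.2592, 0.2432]
ee_rot: [-179.9, -0.2, 36.4]
contact_force: [0.5, -0.9, 0.8]
width: 0.0374
finger_force: 10.0
```

```bash
python3 -c "
from h import *
st(); to(.4401,-.0355,.24,8)
D=cam('top')
for w in whites(D,.07,amin=400): print(w)
S=cam('scene'); print(proj(S,(.4401,-.0355,.07))); g=cv2.cvtColor(S[0],cv2.COLOR_RGB2HSV); m=cv2.inRange(g,(0,0,150),(180,45,255))[110:190,190:290]
for k in cv2.findContours(m,0,2)[0]:
  if len(k)>8: print(cv2.fitEllipse(k))
"
```

```text
t 52.5 tcp [0.4681 0.2592 0.2432] grasp [0.4682 0.2594 0.1652] rot [-179.9   -0.2   36.4] q [22.8  4.1 86.3  0.1 89.5 76.4] w 0.0374 F [ 0.5 -0.9  0.8] 9.999909102916718
total [-197.4  220.6    2.2] per row [-24.7  27.6   0.3]
[246.0958905  163.96275366]
((54.45711898803711, 54.793922424316406), (15.414319038391113, 17.997861862182617), 85.3398666381836)
```

>>> play_rows(
  steps=[
    {"tx": -24.7,"ty": 27.6,"tz": 0,"wx": 0,"wy": 0,"wz": 0,"hand": 30},
    {"tx": -24.7,"ty": 27.6,"tz": 0,"wx": 0,"wy": 0,"wz": 0,"hand": 30},
    {"tx": -24.7,"ty": 27.6,"tz": 0,"wx": 0,"wy": 0,"wz": 0,"hand": 30},
    {"tx": -24.7,"ty": 27.6,"tz": 0,"wx": 0,"wy": 0,"wz": 0,"hand": 30},
    {"tx": -24.7,"ty": 27.6,"tz": 0,"wx": 0,"wy": 0,"wz": 0,"hand": 30},
    {"tx": -24.7,"ty": 27.6,"tz": 0,"wx": 0,"wy": 0,"wz": 0,"hand": 30},
    {"tx": -24.7,"ty": 27.6,"tz": 0,"wx": 0,"wy": 0,"wz": 0,"hand": 30},
    {"tx": -24.7,"ty": 27.5,"tz": 0,"wx": 0,"wy": 0,"wz": 0,"hand": 30},
  ],
)

```text
clock: 53.6
position: [0.4398, -0.0367, 0.2404]
ee_rot: [-179.9, -0.2, 36.4]
contact_force: [0.1, 0.1, 0.4]
width: 0.0377
finger_force: 10.0
```

```bash
python3 -c "
from h import *
st(); to(.4401,-.0355,.175,8)
C=cam('wrist'); save(C,'w6.png',1.0); print(proj(C,(.4401,-.0355,.07)))
"
```

```text
t 53.6 tcp [ 0.4398 -0.0367  0.2404] grasp [ 0.44   -0.0364  0.1624] rot [-179.9   -0.2   36.4] q [-12.3  -8.   98.3   0.2  89.6  41.3] w 0.0377 F [0.1 0.1 0.4] 10.00101774930954
total [ 0.7 -0.6 65.5] per row [ 0.1 -0.1  8.2]
[281.55354916 218.99077793]
```

View pics/w6.png

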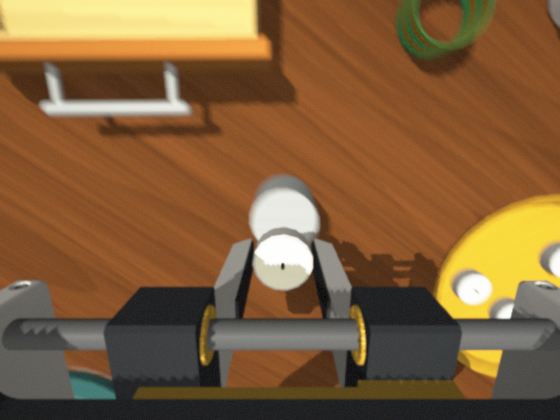

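The tumbler base is at about (284,217), 2–3 mm from the predicted point. I'll make a small correction and lower the tealight.

>>> play_rows(
  steps=[
    {"tx": 0.8,"ty": 0.5,"tz": 12,"wx": 0,"wy": 0,"wz": 0,"hand": 30},
    {"tx": 0.8,"ty": 0.5,"tz": 12,"wx": 0,"wy": 0,"wz": 0,"hand": 30},
    {"tx": 0,"ty": 0,"tz": 12,"wx": 0,"wy": 0,"wz": 0,"hand": 30},
    {"tx": 0,"ty": 0,"tz": 12,"wx": 0,"wy": 0,"wz": 0,"hand": 30},
    {"tx": 0,"ty": 0,"tz": 12,"wx": 0,"wy": 0,"wz": 0,"hand": 30},
    {"tx": 0,"ty": 0,"tz": 5,"wx": 0,"wy": 0,"wz": 0,"hand": 30},
    {"tx": 0,"ty": 0,"tz": 3,"wx": 0,"wy": 0,"wz": 0,"hand": 30},
    {"tx": 0,"ty": 0,"tz": 1,"wx": 0,"wy": 0,"wz": 0,"hand": 30},
  ],
)

```text
clock: 54.65
position: [0.4426, -0.0352, 0.1724]
ee_rot: [-180.0, -0.3, 36.4]
contact_force: [-0.4, 0.1, -0.6]
width: 0.0374
finger_force: 10.0
```

>>> play_rows(
  steps=[
    {"tx": 0,"ty": 0,"tz": 0.5,"wx": 0,"wy": 0,"wz": 0,"hand": 30},
    {"tx": 0,"ty": 0,"tz": 0,"wx": 0,"wy": 0,"wz": 0,"hand": 30},
    {"tx": 0,"ty": 0,"tz": 0,"wx": 0,"wy": 0,"wz": 0,"hand": 30},
    {"tx": 0,"ty": 0,"tz": 0,"wx": 0,"wy": 0,"wz": 0,"hand": 30},
    {"tx": 0,"ty": 0,"tz": 0,"wx": 0,"wy": 0,"wz": 0,"hand": 30},
    {"tx": 0,"ty": 0,"tz": 0,"wx": 0,"wy": 0,"wz": 0,"hand": 30},
    {"tx": 0,"ty": 0,"tz": 0,"wx": 0,"wy": 0,"wz": 0,"hand": 30},
    {"tx": 0,"ty": 0,"tz": 0,"wx": 0,"wy": 0,"wz": 0,"hand": 30},
  ],
)

```text
clock: 55.65
position: [0.4424, -0.0352, 0.1717]
ee_rot: [-179.9, -0.3, 36.4]
contact_force: [1.2, 0.1, -0.1]
width: 0.0374
finger_force: 10.0
```

>>> play_rows(
  steps=[
    {"tx": 0,"ty": 0,"tz": 0.8,"wx": 0,"wy": 0,"wz": 0,"hand": 30},
    {"tx": 0,"ty": 0,"tz": 0.7,"wx": 0,"wy": 0,"wz": 0,"hand": 30},
    {"tx": 0,"ty": 0,"tz": 0,"wx": 0,"wy": 0,"wz": 0,"hand": 30},
    {"tx": 0,"ty": 0,"tz": 0,"wx": 0,"wy": 0,"wz": 0,"hand": 30},
    {"tx": 0,"ty": 0,"tz": 0,"wx": 0,"wy": 0,"wz": 0,"hand": 30},
    {"tx": 0,"ty": 0,"tz": 0,"wx": 0,"wy": 0,"wz": 0,"hand": 30},
    {"tx": 0,"ty": 0,"tz": 0,"wx": 0,"wy": 0,"wz": 0,"hand": 30},
    {"tx": 0,"ty": 0,"tz": 0,"wx": 0,"wy": 0,"wz": 0,"hand": 30},
  ],
)

```text
clock: 56.65
position: [0.4425, -0.0352, 0.1706]
ee_rot: [-180.0, -0.3, 36.4]
contact_force: [-1.4, 0.2, 5.9]
width: 0.0376
finger_force: 10.0
```

>>> play_rows(
  steps=[
    {"tx": 0,"ty": 0,"tz": 0,"wx": 0,"wy": 0,"wz": 0,"hand": 44},
    {"tx": 0,"ty": 0,"tz": 0,"wx": 0,"wy": 0,"wz": 0,"hand": 52},
    {"tx": 0,"ty": 0,"tz": 0,"wx": 0,"wy": 0,"wz": 0,"hand": 52},
    {"tx": 0,"ty": 0,"tz": 0,"wx": 0,"wy": 0,"wz": 0,"hand": 52},
    {"tx": 0,"ty": 0,"tz": 0,"wx": 0,"wy": 0,"wz": 0,"hand": 52},
    {"tx": 0,"ty": 0,"tz": -5,"wx": 0,"wy": 0,"wz": 0,"hand": 52},
    {"tx": 0,"ty": 0,"tz": -20,"wx": 0,"wy": 0,"wz": 0,"hand": 52},
    {"tx": 0,"ty": 0,"tz": -45,"wx": 0,"wy": 0,"wz": 0,"hand": 52},
  ],
)

```text
clock: 57.65
position: [0.4411, -0.0352, 0.2391]
ee_rot: [-179.7, -0.1, 36.4]
contact_force: [0.3, -0.6, 0.6]
width: 0.0519
finger_force: 0.0
```

```bash
python3 -c "
from h import *
st()
C=cam('wrist'); save(C,'w7.png',1.0)
for w in whites(C,.086): print(w)
D=cam('top'); print('top')
for w in whites(D,.07,amin=60): print(w)
"
```

```text
t 57.65 tcp [ 0.4411 -0.0352  0.2391] grasp [ 0.4409 -0.0348  0.1611] rot [-1.797e+02 -1.000e-01  3.640e+01] q [-12.   -7.6  98.1   0.2  89.7  41.6] w 0.0519 F [ 0.3 -0.6  0.6] 0.0
(475, 288, 19.2, array([ 0.4955, -0.2078]))
(284, 215, 39.9, array([ 0.4491, -0.0306]))
top
(427, 260, 9.2, array([ 0.4949, -0.2502]))
(488, 260, 9.3, array([ 0.4932, -0.3729]))
(457, 260, 9.3, array([ 0.4947, -0.3102]))
(166, 257, 9.3, array([0.5124, 0.2812]))
(191, 233, 9.3, array([0.5603, 0.2295]))
(479, 226, 9.3, array([ 0.5613, -0.36  ]))
(451, 221, 9.1, array([ 0.5738, -0.3041]))
(217, 213, 9.2, array([0.5994, 0.176 ]))
```

View pics/w7.png

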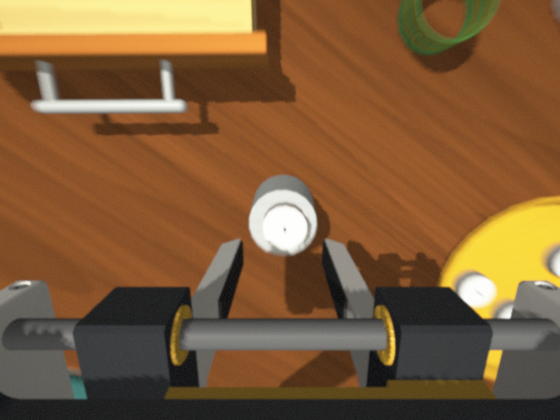

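>>> play_rows(
  steps=[
    {"tx": 7.1,"ty": -19,"tz": 0,"wx": 0,"wy": 0,"wz": 0,"hand": 0},
    {"tx": 7.1,"ty": -19,"tz": 0,"wx": 0,"wy": 0,"wz": 0,"hand": 0},
    {"tx": 7.1,"ty": -19,"tz": 0,"wx": 0,"wy": 0,"wz": 0,"hand": 0},
    {"tx": 7.1,"ty": -19,"tz": 0,"wx": 0,"wy": 0,"wz": 0,"hand": 0},
    {"tx": 7.1,"ty": -19,"tz": 0,"wx": 0,"wy": 0,"wz": 0,"hand": 0},
    {"tx": 7.1,"ty": -19,"tz": 0,"wx": 0,"wy": 0,"wz": 0,"hand": 0},
    {"tx": 7.1,"ty": -19,"tz": 0,"wx": 0,"wy": 0,"wz": 0,"hand": 0},
    {"tx": 7.1,"ty": -19,"tz": 0,"wx": 0,"wy": 0,"wz": 0,"hand": 0},
  ],
)

```text
clock: 58.75
position: [0.3973, 0.1212, 0.2402]
ee_rot: [-179.9, -0.2, 36.4]
contact_force: [0.8, 0.4, 0.6]
width: 0.0003
finger_force: 0.0
```

>>> play_rows(
  steps=[
    {"tx": 0,"ty": 0,"tz": 14.2,"wx": 0,"wy": 0,"wz": 0,"hand": 0},
    {"tx": 0,"ty": 0,"tz": 14.2,"wx": 0,"wy": 0,"wz": 0,"hand": 0},
    {"tx": 0,"ty": 0,"tz": 14.2,"wx": 0,"wy": 0,"wz": 0,"hand": 0},
    {"tx": 0,"ty": 0,"tz": 14.2,"wx": 0,"wy": 0,"wz": 0,"hand": 0},
    {"tx": 0,"ty": 0,"tz": 14.2,"wx": 0,"wy": 0,"wz": 0,"hand": 0},
    {"tx": 0,"ty": 0,"tz": 14.2,"wx": 0,"wy": 0,"wz": 0,"hand": 0},
    {"tx": 0,"ty": 0,"tz": 14.2,"wx": 0,"wy": 0,"wz": 0,"hand": 0},
    {"tx": 0,"ty": 0,"tz": 14.2,"wx": 0,"wy": 0,"wz": 0,"hand": 0},
  ],
)

```text
clock: 59.75
position: [0.3981, 0.121, 0.1261]
ee_rot: [-179.9, -0.3, 36.4]
contact_force: [-0.6, -0.4, 0.4]
width: 0.0008
finger_force: 0.0
```

```bash
python3 -c "
from h import *
st(); to(.5378,.2250,.125,16)
D=cam('top'); print('tumbler')
for w in whites(D,.086,amin=60): print(w)
g=cv2.cvtColor(D[0],cv2.COLOR_RGB2HSV); m=cv2.inRange(g,(0,0,130),(180,60,255))[260:320,290:350]
for k in cv2.findContours(m,0,2)[0]:
  if len(k)>12: print(cv2.minEnclosingCircle(k))
S=cam('scene'); cv2.imwrite('pics/x.png',S[0])
"
```

```text
t 59.75 tcp [0.3981 0.121  0.1261] grasp [0.3984 0.1213 0.0481] rot [-179.9   -0.3   36.4] q [  9.   -6.3 110.4   0.2  75.7  62.5] w 0.0008 F [-0.6 -0.4  0.4] 0.0
total [174.1  -0.8   2. ] per row [10.9 -0.   0.1]
tumbler
(322, 290, 15.4, array([ 0.4418, -0.0338]))
(427, 260, 9.2, array([ 0.4954, -0.2446]))
(488, 260, 9.3, array([ 0.4938, -0.3649]))
(457, 260, 9.4, array([ 0.4953, -0.3034]))
(166, 257, 9.3, array([0.5126, 0.2764]))
(191, 233, 9.4, array([0.5593, 0.2257]))
(479, 227, 9.2, array([ 0.5604, -0.352 ]))
(451, 221, 9.1, array([ 0.5728, -0.2976]))
(217, 213, 9.2, array([0.598 , 0.1733]))
((31.745946884155273, 29.932432174682617), 15.395217895507812)
```

>>> play_rows(
  steps=[
    {"tx": 8,"ty": 0,"tz": 0,"wx": 0,"wy": 0,"wz": 0,"hand": 0},
    {"tx": 8,"ty": 0,"tz": 0,"wx": 0,"wy": 0,"wz": 0,"hand": 0},
    {"tx": 5,"ty": 0,"tz": 0,"wx": 0,"wy": 0,"wz": 0,"hand": 0},
    {"tx": 4,"ty": 0,"tz": 0,"wx": 0,"wy": 0,"wz": 0,"hand": 0},
    {"tx": 5,"ty": 0,"tz": 0,"wx": 0,"wy": 0,"wz": 0,"hand": 0},
    {"tx": 7,"ty": 0,"tz": 0,"wx": 0,"wy": 0,"wz": 0,"hand": 0},
    {"tx": 9,"ty": 0,"tz": 0,"wx": 0,"wy": 0,"wz": 0,"hand": 0},
    {"tx": 9,"ty": 0,"tz": 0,"wx": 0,"wy": 0,"wz": 0,"hand": 0},
  ],
)

```text
clock: 60.85
position: [0.4427, 0.1541, 0.1272]
ee_rot: [-179.9, -0.3, 36.4]
contact_force: [-1.7, 0.6, 0.4]
width: 0.0005
finger_force: 0.6
```

>>> play_rows(
  steps=[
    {"tx": 9,"ty": 0,"tz": 0,"wx": 0,"wy": 0,"wz": 0,"hand": 0},
    {"tx": 9,"ty": 0,"tz": 0,"wx": 0,"wy": 0,"wz": 0,"hand": 0},
    {"tx": 9,"ty": 0,"tz": 0,"wx": 0,"wy": 0,"wz": 0,"hand": 0},
    {"tx": 9,"ty": 0,"tz": 0,"wx": 0,"wy": 0,"wz": 0,"hand": 0},
    {"tx": 9,"ty": 0,"tz": 0,"wx": 0,"wy": 0,"wz": 0,"hand": 0},
    {"tx": 9,"ty": 0,"tz": 0,"wx": 0,"wy": 0,"wz": 0,"hand": 0},
    {"tx": 9,"ty": 0,"tz": 0,"wx": 0,"wy": 0,"wz": 0,"hand": 0},
    {"tx": 9,"ty": 0,"tz": 0,"wx": 0,"wy": 0,"wz": 0,"hand": 0},
  ],
)

```text
clock: 61.85
position: [0.5008, 0.1967, 0.1276]
ee_rot: [-179.9, -0.3, 36.4]
contact_force: [-1.7, -0.7, -0.2]
width: 0.0006
finger_force: 0.6
```

>>> play_rows(
  steps=[
    {"tx": 6,"ty": 0,"tz": 0,"wx": 0,"wy": 0,"wz": 0,"hand": 0},
    {"tx": 5,"ty": 0,"tz": 0,"wx": 0,"wy": 0,"wz": 0,"hand": 0},
    {"tx": 4,"ty": 0,"tz": 0,"wx": 0,"wy": 0,"wz": 0,"hand": 0},
    {"tx": 4,"ty": 0,"tz": 0,"wx": 0,"wy": 0,"wz": 0,"hand": 0},
    {"tx": 4,"ty": 0,"tz": 0,"wx": 0,"wy": 0,"wz": 0,"hand": 0},
    {"tx": 3,"ty": 0,"tz": 0,"wx": 0,"wy": 0,"wz": 0,"hand": 0},
    {"tx": 2,"ty": 0,"tz": 0,"wx": 0,"wy": 0,"wz": 0,"hand": 0},
    {"tx": 0,"ty": 0,"tz": 0,"wx": 0,"wy": 0,"wz": 0,"hand": 0},
  ],
)

```text
clock: 62.85
position: [0.5232, 0.2132, 0.1279]
ee_rot: [-180.0, -0.3, 36.4]
contact_force: [-0.3, 0.6, -1.0]
width: 0.0006
finger_force: 0.1
```

```bash
python3 -c "
from h import *
st(); to(.5378,.2250,.125,16)
"
```

```text
t 62.85 tcp [0.5232 0.2132 0.1279] grasp [0.5235 0.2135 0.0499] rot [-180.    -0.3   36.4] q [16.4 12.4 90.6  0.2 76.8 69.9] w 0.0006 F [-0.3  0.6 -1. ] 0.11135854991152883
total [18.8 -0.8  3. ] per row [ 1.2 -0.1  0.2]
```

>>> play_rows(
  steps=[
    {"tx": 1,"ty": 0,"tz": 0,"wx": 0,"wy": 0,"wz": 0,"hand": 0},
    {"tx": 1,"ty": 0,"tz": 0,"wx": 0,"wy": 0,"wz": 0,"hand": 0},
    {"tx": 1,"ty": 0,"tz": 0,"wx": 0,"wy": 0,"wz": 0,"hand": 0},
    {"tx": 1,"ty": 0,"tz": 0,"wx": 0,"wy": 0,"wz": 0,"hand": 0},
    {"tx": 1,"ty": 0,"tz": 0,"wx": 0,"wy": 0,"wz": 0,"hand": 0},
    {"tx": 1,"ty": 0,"tz": 0,"wx": 0,"wy": 0,"wz": 0,"hand": 0},
    {"tx": 1,"ty": 0,"tz": 0,"wx": 0,"wy": 0,"wz": 0,"hand": 0},
    {"tx": 1,"ty": 0,"tz": 0,"wx": 0,"wy": 0,"wz": 0,"hand": 0},
  ],
)

```text
clock: 63.85
position: [0.5294, 0.2178, 0.1278]
ee_rot: [-179.9, -0.3, 36.4]
contact_force: [-1.0, -0.9, 0.7]
width: 0.0004
finger_force: 0.5
```

>>> play_rows(
  steps=[
    {"tx": 1,"ty": 0,"tz": 0,"wx": 0,"wy": 0,"wz": 0,"hand": 0},
    {"tx": 0.5,"ty": 0,"tz": 0,"wx": 0,"wy": 0,"wz": 0,"hand": 0},
    {"tx": 0.5,"ty": 0,"tz": 0,"wx": 0,"wy": 0,"wz": 0,"hand": 0},
    {"tx": 0.5,"ty": 0,"tz": 0,"wx": 0,"wy": 0,"wz": 0,"hand": 0},
    {"tx": 0.5,"ty": 0,"tz": 0,"wx": 0,"wy": 0,"wz": 0,"hand": 0},
    {"tx": 0,"ty": 0,"tz": 0,"wx": 0,"wy": 0,"wz": 0,"hand": 0},
    {"tx": 0,"ty": 0,"tz": 0,"wx": 0,"wy": 0,"wz": 0,"hand": 0},
    {"tx": 0,"ty": 0,"tz": 0,"wx": 0,"wy": 0,"wz": 0,"hand": 0},
  ],
)

```text
clock: 64.85
position: [0.5318, 0.2196, 0.1278]
ee_rot: [-179.9, -0.3, 36.4]
contact_force: [-0.2, 0.6, -0.3]
width: 0.0005
finger_force: 0.3
```

>>> play_rows(
  steps=[
    {"tx": 0.5,"ty": 0,"tz": 0,"wx": 0,"wy": 0,"wz": 0,"hand": 0},
    {"tx": 0.5,"ty": 0,"tz": 0,"wx": 0,"wy": 0,"wz": 0,"hand": 0},
    {"tx": 0.5,"ty": 0,"tz": 0,"wx": 0,"wy": 0,"wz": 0,"hand": 0},
    {"tx": 0.5,"ty": 0,"tz": 0,"wx": 0,"wy": 0,"wz": 0,"hand": 0},
    {"tx": 0,"ty": 0,"tz": 0,"wx": 0,"wy": 0,"wz": 0,"hand": 0},
    {"tx": 0,"ty": 0,"tz": 0,"wx": 0,"wy": 0,"wz": 0,"hand": 0},
    {"tx": 0,"ty": 0,"tz": 0,"wx": 0,"wy": 0,"wz": 0,"hand": 0},
    {"tx": 0,"ty": 0,"tz": 0,"wx": 0,"wy": 0,"wz": 0,"hand": 0},
  ],
)

```text
clock: 65.85
position: [0.533, 0.2206, 0.1278]
ee_rot: [-179.9, -0.2, 36.4]
contact_force: [-3.7, -2.2, 2.9]
width: 0.0008
finger_force: 2.3
```

>>> play_rows(
  steps=[
    {"tx": 0.5,"ty": 0,"tz": 0,"wx": 0,"wy": 0,"wz": 0,"hand": 0},
    {"tx": 0.5,"ty": 0,"tz": 0,"wx": 0,"wy": 0,"wz": 0,"hand": 0},
    {"tx": 0.5,"ty": 0,"tz": 0,"wx": 0,"wy": 0,"wz": 0,"hand": 0},
    {"tx": 0.5,"ty": 0,"tz": 0,"wx": 0,"wy": 0,"wz": 0,"hand": 0},
    {"tx": 0,"ty": 0,"tz": 0,"wx": 0,"wy": 0,"wz": 0,"hand": 0},
    {"tx": 0,"ty": 0,"tz": 0,"wx": 0,"wy": 0,"wz": 0,"hand": 0},
    {"tx": 0,"ty": 0,"tz": 0,"wx": 0,"wy": 0,"wz": 0,"hand": 0},
    {"tx": 0,"ty": 0,"tz": 0,"wx": 0,"wy": 0,"wz": 0,"hand": 0},
  ],
)

```text
clock: 66.85
position: [0.5334, 0.2208, 0.1277]
ee_rot: [-179.9, 0.0, 36.4]
contact_force: [-7.7, -6.1, 6.2]
width: 0.0007
finger_force: 4.8
```

>>> play_rows(
  steps=[
    {"tx": -10,"ty": 0,"tz": 0,"wx": 0,"wy": 0,"wz": 0,"hand": 0},
    {"tx": -20,"ty": 0,"tz": 0,"wx": 0,"wy": 0,"wz": 0,"hand": 0},
    {"tx": 0,"ty": 0,"tz": -25,"wx": 0,"wy": 0,"wz": 0,"hand": 0},
    {"tx": 0,"ty": 0,"tz": -40,"wx": 0,"wy": 0,"wz": 0,"hand": 0},
    {"tx": 0,"ty": 0,"tz": -40,"wx": 0,"wy": 0,"wz": 0,"hand": 0},
    {"tx": -30,"ty": -20,"tz": -20,"wx": 0,"wy": 0,"wz": 0,"hand": 0},
    {"tx": -30,"ty": -20,"tz": 0,"wx": 0,"wy": 0,"wz": 0,"hand": 0},
    {"tx": -30,"ty": -20,"tz": 0,"wx": 0,"wy": 0,"wz": 0,"hand": 0},
  ],
)

```text
clock: 67.85
position: [0.402, 0.199, 0.253]
ee_rot: [-180.0, -0.5, 36.4]
contact_force: [-0.2, -0.5, -0.0]
width: -0.0
finger_force: 0.0
```

```bash
python3 -c "
from h import *
st()
D=cam('top'); S=cam('scene')
for w in whites(D,.02,amin=60): print(w)
cv2.imwrite('pics/fin.png',np.hstack([cv2.resize(D[0][80:320,40:540,::-1],(500,240)),cv2.resize(S[0][100:300,60:310,::-1],(300,240))]))
# tealight vs base on tumbler in top view: wax bright vs steel
g=D[0][270:310,300:345].astype(int).mean(2); print(g[::3,::3].astype(int))
"
```

```text
t 67.85 tcp [0.402 0.199 0.253] grasp [0.4025 0.1994 0.175 ] rot [-180.    -0.5   36.4] q [19.  -7.5 96.5  0.2 90.6 72.6] w -0.0 F [-0.2 -0.5 -0. ] 0.0
(314, 301, 14.6, array([ 0.4122, -0.023 ]))
(427, 260, 9.2, array([ 0.4931, -0.2677]))
(488, 260, 9.7, array([ 0.4919, -0.3975]))
(457, 260, 9.5, array([ 0.4928, -0.3316]))
(479, 226, 9.3, array([ 0.5636, -0.3842]))
(451, 220, 9.2, array([ 0.5778, -0.3252]))
[[ 80  81  79  80  80  78  78  79  78  78  78  77  77  77  77]
 [ 75  75  75  77  76  76  76  76  78  76  77  79  79  79  80]
 [ 77  77  79  79  79  78  79  80  80  80  79  79  81  80  80]
 [ 77  79  79  79  79  80  80  79  77  77  78  77  76  76  77]
 [ 52  62  70  72  74  75  74  75  75  76  76  76  76  74  76]
 [ 44  45  70  87  81  77  75  77  76  75  74  75  76  76  75]
 [ 48  69  96 105 126 127  93  69  52  65  74  76  77  78  79]
 [ 59 101 182 213 214 212 212 174  77  47  46  52  74  80  79]
 [ 68 192 217 202 185 201 196 207 186  64  46  47  46  69  81]
 [115 213 199 232 245 245 244 217 152 151  46  43  44  47  74]
 [115 182 219 245 245 245 245 245 164 175  51  45  43  44  71]
 [118 143 231 245 245 234 245 245 204 169  62  41  41  40  57]
 [115 127 224 245 245 241 245 243 176 144  50  40  41  40  41]
 [ 96 130 176 243 245 241 229 213 126 117  42  42  40  40  41]]
```

View pics/fin.png

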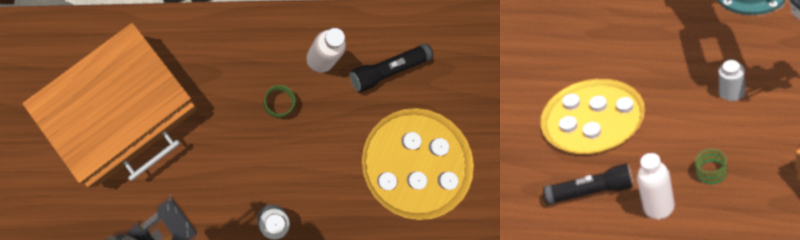

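The final check shows the drawer shut and five tealights on the thali. The tumbler, though, has moved from (322,290) to (314,301), so I'll measure how well the tealight is centred on it.

```bash
python3 - <<'E'
from h import *
st()
for n,roi in (('top',(280,325,290,340)),('scene',(130,185,220,270))):
    D=cam(n); y0,y1,x0,x1=roi; rgb=D[0][y0:y1,x0:x1]
    hsv=cv2.cvtColor(rgb,cv2.COLOR_RGB2HSV)
    for name,th,z in (('disc',100,.07),('wax',228,.086)):
        m=cv2.inRange(hsv,(0,0,th),(180,60,255)); k=max(cv2.findContours(m,0,2)[0],key=cv2.contourArea)
        e=cv2.fitEllipse(cv2.convexHull(k)); u,v=e[0][0]+x0,e[0][1]+y0
        print(n,name,(round(u,1),round(v,1)),np.round(e[1],1),ray(D,u,v,z)[:2].round(4))
    if n=='scene': print(cv2.resize(rgb.mean(2),None,fx=.5,fy=.5,interpolation=3).astype(int))
E
```

```text
t 67.95 tcp [0.4004 0.199  0.2527] grasp [0.4008 0.1994 0.1747] rot [-179.9   -0.4   36.5] q [19.  -7.7 96.6  0.2 90.7 72.5] w 0.0003 F [ 1.6 -0.1 -0.1] 0.0
top disc (313.8, 302.9) [30.4 31.6] [ 0.415  -0.0184]
top wax (314.6, 303.9) [17.7 18.2] [ 0.4151 -0.0188]
scene disc (252.4, 166.5) [23.4 35.5] [ 0.4494 -0.0168]
scene wax (252.3, 154.8) [ 9.1 12.9] [ 0.4181 -0.0194]
[[ 58  58  58  58  58  60  61  64  68  68  59  56  58  58  57  58  59  70
   96  99  98  98  98  99  99]
 [ 58  59  59  66  74  84  87  89  92  93  72  58  57  58  57  58  58  65
   88  99  99 100 101 101 101]
 [ 59  58  59  83  97  97  96  97  97  95  79  59  56  56  56  57  56  57
   74  95  97  98  98  99  99]
 [ 58  58  61  82 100 101  99 101  99 100  91  64  57  58  58  58  58  57
   62  87  94  94  94  94  93]
 [ 60  60  59  71  98 101 102 102 101 102  97  75  60  59  61  57  60  59
   60  82  98  99  97  96  95]
 [ 59  58  59  64  90 101 100 102 101 102 100  89  61  59  58  60  60  59
   59  71  97 102 101 101 102]
 [ 60  62  62  63  80 102 105 105 105 105 104  99  70  60  61  60  60  60
   60  66  91 103 103
[... 1515 characters left out ...]
57  55  59  97 117 122 126 135 144 150
  154 149 112  92  76  64  60]
 [ 99  99  98  99 100  95  72  60  59  59  63  96 117 121 125 134 144 151
  154 142 104  93  93  83  68]
 [102 104 104 104 104 103  86  62  61  60  64  97 117 123 126 134 144 149
  152 133 102  92  82  72  75]
 [103 103 103 103 103 104  99  83  69  65  64  90 120 122 124 134 145 149
  151 127 100  88  73  84  90]
 [102 101 102 102 103 102 103 103  95  87  77  86 114 124 126 135 144 149
  143 111  91  73  66  76  77]
 [102 102 102 102 101 101 102 101 101  99  99  99  99 112 114 129 136 139
  123  86  68  63  60  67  91]
 [103 105 103 104 103 102 101 100 101  99 101 101 102 101 103 108 112 113
   96  79  68  75  72  74  93]]
```

```bash
python3 -c "
from h import *
print(r.finish_job())"
```

```text
the job is handed in; nothing more can be done
None
```

I handed the job in at about 68 s. The last pictures show five tealights on the thali, one on the upturned tumbler, the drawer shut on the spares, and the torch, bottle and bangles apparently unmoved; the hand-in gave no verdict. The tumbler was knocked a few centimetres aside near the end, but it still stood mouth-down with its tealight within about 5 mm of the middle.

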